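# Load the air-test fixture and bring it on line

## Task

Set up the air test of the valve blocks: shut the main supply valve before anything goes into the fixture, then press every block that lies on the bench into a pocket of its own, right down until its foot is flush with the plate. With the supply still shut, set the station valve behind each loaded pocket half open (45 degrees) and shut the one behind any empty pocket; last, open the main valve fully. Leave the oil can, the brush and the pipe coupling where they are.

Things in the scene. Friction and masses are not known exactly. Their poses are not given: they have to be found in the camera images.
- pocket_1 (a point): Centre of the mouth of the left pocket of the aluminium test fixture (plate 215 x 410 mm, fixed to the bench), level with its flat top, 32 mm above the bench. Fixture axes: x away from the robot, y left along the pockets, z up. Each pocket is 77 mm (x) by 65 mm (y), 26 mm deep to its floor, with a 4 mm steel lift pad inside.
- pocket_2 (a point): Same for the middle pocket, 110 mm to the right. The lift pad in each pocket starts 6 mm raised and is held by friction: 9 N pushes it down and it stays down. A block just set down on a raised pad stands 6 mm proud; pushed right down, its foot is flush with the plate.
- pocket_3 (a point): Same for the right pocket, 110 mm to the right of the middle one.
- valve_1 (a joint): Lever angle of the left pocket's station valve (100 mm behind the pocket), rad: 0 shut, lever across its pipe, pointing right (fixture -y); 0.785 half open; 1.571 fully open, in line with its pipe, pointing away from the robot (fixture +x). Opens anticlockwise seen from above; stops at both ends; friction of 0.25 N m holds it where it is left.
- valve_1_axis (a point): Point on the upright turning axis of the left station valve, at the height of the lever's middle (88 mm above the bench). Axes as the fixture's.
- valve_1_grip (a point): Middle of the black sleeve of that lever, 65 mm from the axis, moving with it; its x axis points outward along the lever. The sleeve is 55 mm long, 17 mm wide, 12 mm thick, with 22 mm free below it. An index plate of 26 mm radius under the lever is marked shut, half and open.
- valve_2 (a joint): Lever angle of the middle pocket's station valve (100 mm behind the pocket), rad: 0 shut, lever across its pipe, pointing right (fixture -y); 0.785 half open; 1.571 fully open, in line with its pipe, pointing away from the robot (fixture +x). Opens anticlockwise seen from above; stops at both ends; friction of 0.25 N m holds it where it is left.
- valve_2_axis (a point): Point on the upright turning axis of the middle station valve, at the height of the lever's middle (88 mm above the bench). Axes as the fixture's.
- valve_2_grip (a point): Middle of the black sleeve of that lever, 65 mm from the axis, moving with it; its x axis points outward along the lever. The sleeve is 55 mm long, 17 mm wide, 12 mm thick, with 22 mm free below it. An index plate of 26 mm radius under the lever is marked shut, half and open.
- valve_3 (a joint): Lever angle of the right pocket's station valve (100 mm behind the pocket), rad: 0 shut, lever across its pipe, pointing right (fixture -y); 0.785 half open; 1.571 fully open, in line with its pipe, pointing away from the robot (fixture +x). Opens anticlockwise seen from above; stops at both ends; friction of 0.25 N m holds it where it is left.
- valve_3_axis (a point): Point on the upright turning axis of the right station valve, at the height of the lever's middle (88 mm above the bench). Axes as the fixture's.
- valve_3_grip (a point): Middle of the black sleeve of that lever, 65 mm from the axis, moving with it; its x axis points outward along the lever. The sleeve is 55 mm long, 17 mm wide, 12 mm thick, with 22 mm free below it. An index plate of 26 mm radius under the lever is marked shut, half and open.
- main_valve (a joint): Lever angle of the main supply valve (left end of the fixture), rad: 0 shut, lever across its pipe, pointing left (fixture +y); 1.571 fully open, in line with its pipe, pointing to the robot (fixture -x). Opens anticlockwise seen from above; stops at both ends; same friction.
- main_valve_axis (a point): Point on the upright turning axis of the main valve, at the height of the lever's middle (88 mm above the bench). Axes as the fixture's.
- main_valve_grip (a point): Middle of the sleeve of the main lever (same lever as on the stations), 65 mm from the axis; its x axis points outward along the lever.
- block_a_centre (a point): Valve block, 0.3 kg, may be absent. Aluminium foot 72 x 60 x 22 mm (x, y, z), lower edge bevelled 4 mm, on it an upper part 66 (x) x 26 (y) x 38 mm with black end caps. Origin: its centre, 30 mm above the underside; z up when it stands. All alike; each fits any pocket, either end first, x along the pocket's x. Seated flush, the origin is 8 mm above the pocket's mouth.
- block_b_centre (a point): Valve block, 0.3 kg, may be absent. Aluminium foot 72 x 60 x 22 mm (x, y, z), lower edge bevelled 4 mm, on it an upper part 66 (x) x 26 (y) x 38 mm with black end caps. Origin: its centre, 30 mm above the underside; z up when it stands. All alike; each fits any pocket, either end first, x along the pocket's x. Seated flush, the origin is 8 mm above the pocket's mouth.
- block_c_centre (a point): Valve block, 0.3 kg, may be absent. Aluminium foot 72 x 60 x 22 mm (x, y, z), lower edge bevelled 4 mm, on it an upper part 66 (x) x 26 (y) x 38 mm with black end caps. Origin: its centre, 30 mm above the underside; z up when it stands. All alike; each fits any pocket, either end first, x along the pocket's x. Seated flush, the origin is 8 mm above the pocket's mouth.
- chip_brush: Flat wooden brush, 216 x 36 x 14 mm, lying near the blocks; origin under its middle. A bystander.
- coupling: Dark pipe coupling (short tube), 58 mm across, 62 mm high, standing behind the blocks; origin at its underside. A bystander.
- oil_can: Green oil can with a brass spout, 213 mm high, standing at the back; origin at its underside. A bystander.
Mind the look-alikes: they are no part of the job. What is shaped like the part that bears block_c_centre but blue is not meant.

How it is judged:
On the way, in this order (a step that is already met when the one before it is completed fails the run):
1. the main valve is shut (within 0.1 rad of its stop) while all the pockets are still empty (value of joint main_valve below 0.1 rad and horizontal distance between each of block_a_centre, block_b_centre, block_c_centre and pocket_1 above 0.04 m and horizontal distance between each of block_a_centre, block_b_centre, block_c_centre and pocket_2 above 0.04 m and horizontal distance between each of block_a_centre, block_b_centre, block_c_centre and pocket_3 above 0.04 m), for 0.2 s.
2. with the main valve still shut, every block is seated flush in a pocket, the station valves of loaded pockets stand half open and that of an empty pocket is shut (value of joint main_valve below 0.1 rad and ((horizontal distance between block_a_centre and pocket_1 below 0.008 m and z of block_a_centre in the frame of pocket_1 below 0.0105 m and angle between block_a_centre's own z axis and vertical below 0.08 rad) or (horizontal distance between block_a_centre and pocket_2 below 0.008 m and z of block_a_centre in the frame of pocket_2 below 0.0105 m and angle between block_a_centre's own z axis and vertical below 0.08 rad) or (horizontal distance between block_a_centre and pocket_3 below 0.008 m and z of block_a_centre in the frame of pocket_3 below 0.0105 m and angle between block_a_centre's own z axis and vertical below 0.08 rad)) and ((horizontal distance between block_b_centre and pocket_1 below 0.008 m and z of block_b_centre in the frame of pocket_1 below 0.0105 m and angle between block_b_centre's own z axis and vertical below 0.08 rad) or (horizontal distance between block_b_centre and pocket_2 below 0.008 m and z of block_b_centre in the frame of pocket_2 below 0.0105 m and angle between block_b_centre's own z axis and vertical below 0.08 rad) or (horizontal distance between block_b_centre and pocket_3 below 0.008 m and z of block_b_centre in the frame of pocket_3 below 0.0105 m and angle between block_b_centre's own z axis and vertical below 0.08 rad)) and ((horizontal distance between block_c_centre and pocket_1 below 0.008 m and z of block_c_centre in the frame of pocket_1 below 0.0105 m and angle between block_c_centre's own z axis and vertical below 0.08 rad) or (horizontal distance between block_c_centre and pocket_2 below 0.008 m and z of block_c_centre in the frame of pocket_2 below 0.0105 m and angle between block_c_centre's own z axis and vertical below 0.08 rad) or (horizontal distance between block_c_centre and pocket_3 below 0.008 m and z of block_c_centre in the frame of pocket_3 below 0.0105 m and angle between block_c_centre's own z axis and vertical below 0.08 rad)) and ((horizontal distance between any of block_a_centre, block_b_centre, block_c_centre and pocket_1 below 0.02 m and value of joint valve_1 between 0.665 and 0.905 rad) or (not (horizontal distance between block_a_centre and pocket_1 below 0.02 m) and not (horizontal distance between block_b_centre and pocket_1 below 0.02 m) and not (horizontal distance between block_c_centre and pocket_1 below 0.02 m) and value of joint valve_1 below 0.1 rad)) and ((horizontal distance between any of block_a_centre, block_b_centre, block_c_centre and pocket_2 below 0.02 m and value of joint valve_2 between 0.665 and 0.905 rad) or (not (horizontal distance between block_a_centre and pocket_2 below 0.02 m) and not (horizontal distance between block_b_centre and pocket_2 below 0.02 m) and not (horizontal distance between block_c_centre and pocket_2 below 0.02 m) and value of joint valve_2 below 0.1 rad)) and ((horizontal distance between any of block_a_centre, block_b_centre, block_c_centre and pocket_3 below 0.02 m and value of joint valve_3 between 0.665 and 0.905 rad) or (not (horizontal distance between block_a_centre and pocket_3 below 0.02 m) and not (horizontal distance between block_b_centre and pocket_3 below 0.02 m) and not (horizontal distance between block_c_centre and pocket_3 below 0.02 m) and value of joint valve_3 below 0.1 rad))), for 0.3 s.
At the end, for the whole second after the job is handed in: Each block present: within 8 mm of a pocket's centre, foot at most 2.5 mm proud of the plate, upright. Station valves: loaded pocket 0.785 +- 0.12 rad, empty pocket below 0.1. Main valve above 1.45 rad (value of joint main_valve above 1.45 rad and ((horizontal distance between block_a_centre and pocket_1 below 0.008 m and z of block_a_centre in the frame of pocket_1 below 0.0105 m and angle between block_a_centre's own z axis and vertical below 0.08 rad) or (horizontal distance between block_a_centre and pocket_2 below 0.008 m and z of block_a_centre in the frame of pocket_2 below 0.0105 m and angle between block_a_centre's own z axis and vertical below 0.08 rad) or (horizontal distance between block_a_centre and pocket_3 below 0.008 m and z of block_a_centre in the frame of pocket_3 below 0.0105 m and angle between block_a_centre's own z axis and vertical below 0.08 rad)) and ((horizontal distance between block_b_centre and pocket_1 below 0.008 m and z of block_b_centre in the frame of pocket_1 below 0.0105 m and angle between block_b_centre's own z axis and vertical below 0.08 rad) or (horizontal distance between block_b_centre and pocket_2 below 0.008 m and z of block_b_centre in the frame of pocket_2 below 0.0105 m and angle between block_b_centre's own z axis and vertical below 0.08 rad) or (horizontal distance between block_b_centre and pocket_3 below 0.008 m and z of block_b_centre in the frame of pocket_3 below 0.0105 m and angle between block_b_centre's own z axis and vertical below 0.08 rad)) and ((horizontal distance between block_c_centre and pocket_1 below 0.008 m and z of block_c_centre in the frame of pocket_1 below 0.0105 m and angle between block_c_centre's own z axis and vertical below 0.08 rad) or (horizontal distance between block_c_centre and pocket_2 below 0.008 m and z of block_c_centre in the frame of pocket_2 below 0.0105 m and angle between block_c_centre's own z axis and vertical below 0.08 rad) or (horizontal distance between block_c_centre and pocket_3 below 0.008 m and z of block_c_centre in the frame of pocket_3 below 0.0105 m and angle between block_c_centre's own z axis and vertical below 0.08 rad)) and ((horizontal distance between any of block_a_centre, block_b_centre, block_c_centre and pocket_1 below 0.02 m and value of joint valve_1 between 0.665 and 0.905 rad) or (not (horizontal distance between block_a_centre and pocket_1 below 0.02 m) and not (horizontal distance between block_b_centre and pocket_1 below 0.02 m) and not (horizontal distance between block_c_centre and pocket_1 below 0.02 m) and value of joint valve_1 below 0.1 rad)) and ((horizontal distance between any of block_a_centre, block_b_centre, block_c_centre and pocket_2 below 0.02 m and value of joint valve_2 between 0.665 and 0.905 rad) or (not (horizontal distance between block_a_centre and pocket_2 below 0.02 m) and not (horizontal distance between block_b_centre and pocket_2 below 0.02 m) and not (horizontal distance between block_c_centre and pocket_2 below 0.02 m) and value of joint valve_2 below 0.1 rad)) and ((horizontal distance between any of block_a_centre, block_b_centre, block_c_centre and pocket_3 below 0.02 m and value of joint valve_3 between 0.665 and 0.905 rad) or (not (horizontal distance between block_a_centre and pocket_3 below 0.02 m) and not (horizontal distance between block_b_centre and pocket_3 below 0.02 m) and not (horizontal distance between block_c_centre and pocket_3 below 0.02 m) and value of joint valve_3 below 0.1 rad))); the robot touches nothing.
It fails at once if the oil can is knocked over, or the oil can, the brush or the pipe coupling is shifted by more than 40 mm (angle between oil_can's own z axis and vertical above 0.5 rad or distance of any of oil_can, chip_brush, coupling from where it was at the start of the episode above 0.04 m).
Of block_a, block_b, block_c only 2 to 3 are there at a start; the rules pass over those that are not, and their reading is None.
At some moment in a run one of block_a, block_b, block_c may be knocked a few centimetres aside while the robot is not near it.
Once in a run the grip may slacken for a moment while it holds something.
It also fails if it takes over 210 s, if anything falls off the work surface, if the arm or the gripper's body presses on something with over 40 N, if the wrist force passes 120 N, or if a joint passes its speed limit or range.

## Robot

A 6-joint arm with a two-finger parallel gripper is mounted at the origin on a cart in front of the work surface, level with it; the furniture and walls round the work are solid. World frame = base frame: x ahead of the robot, y to its left, z up, the work surface at z = 0. Lengths are in m, angles in rad, forces in N, time in s.
With the tool pointing down it reaches from about 0.275 to 0.75 m from the base axis. Payload 10.2 kg.
Tool frame: the origin (TCP) lies at the very end of the fingers, on their centre line; the grasp point (between the pads) lies 19 mm behind it (robot.grasp_offset is the distance from the TCP to the grasp point, in m); z points along the fingers, y is the line along which they close (so a half turn about z gives the same grasp; the last joint's range is limited). The gripper opens to 85 mm and grips with 20 to 120 N. Pads are 22 mm wide; open, the fingers measure 114 mm over their backs; the gripper's body (76 mm by 85 mm) begins 54 mm behind the grasp point. The pads swing forward as they close: fully open they stand 13 mm farther back than shut.
Start: joints at [-1.481, 0.313, 1.498, -0, 1.331, -0.223], TCP at [0.162, -0.5, 0.231] pointing down, gripper open.
Joint ranges: [-2.94, 2.94], [-0.97, 2.17], [0.19, 2.56], [-1.23, 4.37], [0.02, 3.11], [-2.88, 2.88]. Speed limits (rad/s): [2.39, 2.39, 3.01, 3.14, 3.14, 3.14].

## Interface

Orientations are given as a 3x3 rotation matrix whose columns are the frame's x, y, z axes.
In Python, from plant import robot, grab_frame, models gives the robot as it stands.
- The arm moves only by the tool play_rows, never from a script. Its argument "plan" is a list of rows, each a list of 3 entries, a list of its own where there are three numbers: the shift along the tool's x, y, z in mm, then the turn, a rotation vector about the tool's x, y, z in degrees, then the closure in counts, from 0 (fully open) to 255 (shut). In form: [[[dx, dy, dz], [wx, wy, wz], jaw], ...]. A call has 1 to 20 rows; each row shifts and turns the commanded pose from where the row before left it, along the tool's axes as they then stand; what a row does not reach is not made up. A row lasts 1/8 s, in which the tool goes at most 62.5 mm and 10.7 degrees, less where a joint would pass 70% of its speed; a pose out of reach is approached as far as the arm can. A call with a gripper value outside its range is refused whole. The fingers move at their own pace and stop on an object; the grip force is fixed at half the most. Time passes only in rows, so rows that do not move let the fingers close. It gives the time, the measured TCP pose, the force, the opening and the grip force at its end, in the units of the state.
- robot.get_obs(): the state, without advancing time (a new reading comes with each control period).
- grab_frame(name): name is "scene" or "side" or "wrist"; returns a dict with "img" (400x640x3 uint8, blue, green, red), "vertical_fov" (degrees; the focal length in pixels is half the picture's height over the tangent of half this angle, whatever the lens; pixels are square), "cx", "cy" (the principal point, pixels), "k1" (the pictures are not rectified: a ray, as slopes to the right and down, at radius r is drawn at 1 + k1 r^2 times it, then the intrinsics apply), "rvec" (rotation vector, rad) and "tvec" (3), from world to camera coordinates, as OpenCV has them. Camera axes: x right, y down, z forward; pixel columns grow to the right and rows downward; lengths in m; the calibration is good to about 2 mm. A picture is of the moment at which its call begins. There is no depth.
- robot.sign_off(): hands the job in; it is judged then, once.
Trained networks look in a picture, given as the dict that the camera call returned (one of the last four; its "shot" number tells which), for a name from the list of things; names that differ only in an ending like _2 or _b are one class to them, and where a whole thing is asked for, a point or a joint stands for the part that bears it (a point fixed in the world has none). Each returns a list of dicts, best first, with "confidence" (0 to 1); they miss things now and then, are a little off and sometimes report something else, mostly with a low value. They report only what shows in the picture. A call takes as long as a camera call. They do not tell look-alikes from the thing itself.
- models.recognise(picture, label): "centre" ([column, row] in pixels, amid what is visible of it).
- models.cut_out(picture, label): "mask" (400x640 bool, what is visible of it) and "centre" ([column, row] in pixels, amid what is visible of it).
The state is a dict: "time": time; "qpos": joint angles; "joint_vel": joint speeds; "effort": joint torques, N m; "ee_pos": TCP position; "orientation": TCP orientation; "wrist_force": force on the tool from outside, world axes, zero at the start; "torque": the same for the moment, N m; "grip_width": opening from 0.0 (shut) to 1.0 (fully open); "grasp_force": force on a finger pad.
Only numpy, scipy, OpenCV 4.12 (cv2) and the standard library are available. Lean on these libraries where they do the work, as an engineer would, in place of code of your own. Each camera call takes 0.05 s, during which the arm holds its last target. There are 200 camera calls.

## Working session

There is one attempt and no reset: what is moved stays moved. The work goes in short steps, Python scripts to look and compute and a tool call to move; the robot and the scene stay as the last step left them, time stands still between calls to the robot, and variables do not carry over. Pictures are saved under pics/ and viewed, at most 14 in all, crops included, and the job is handed in when it is done.

Besides the shell and the picture viewer there is one more tool, called in YAML: its name, and indented under it one key for each argument. play_rows: Moves the arm, as the interface text tells. Its arguments: {"type":"object","properties":{"plan":{"type":"array","items":{"type":"array"}}},"required":["plan"]}

```bash
mkdir -p pics; ls; cat > h.py <<'E'
import numpy as np, cv2
from plant import robot, grab_frame, models
def K(p):
    f=200/np.tan(np.radians(p["vertical_fov"])/2)
    return f,p["cx"],p["cy"]
def ray(p,uv):
    f,cx,cy=K(p); d=np.array([(uv[0]-cx)/f,(uv[1]-cy)/f]); s=d.copy()
    for _ in range(30): s=d/(1+p["k1"]*(s@s))
    R=cv2.Rodrigues(np.array(p["rvec"],float))[0]; t=np.array(p["tvec"],float).ravel()
    return -R.T@t, R.T@np.array([s[0],s[1],1])
def at(p,uv,z):
    o,d=ray(p,uv); return o+d*(z-o[2])/d[2]
def proj(p,X):
    f,cx,cy=K(p); R=cv2.Rodrigues(np.array(p["rvec"],float))[0]
    c=R@np.array(X,float)+np.array(p["tvec"],float).ravel(); s=c[:2]/c[2]; s=s*(1+p["k1"]*(s@s))
    return np.array([cx+f*s[0],cy+f*s[1]])
def tri(ps,uvs):
    A=np.zeros((3,3));b=np.zeros(3)
    for p,u in zip(ps,uvs):
        o,d=ray(p,u);d/=np.linalg.norm(d);M=np.eye(3)-np.outer(d,d);A+=M;b+=M@o
    return np.linalg.solve(A,b)
E
python3 - <<'E'
from h import *
np.set_printoptions(precision=4,suppress=True)
for n in ["scene","side","wrist"]:
    p=grab_frame(n); cv2.imwrite(f"pics/{n}0.png",p["img"])
    print(n,p["vertical_fov"],p["cx"],p["cy"],p["k1"],ray(p,(320,200)))
    for l in ["block_a_centre","valve_1_grip","main_valve_grip","coupling","chip_brush","oil_can"]:
        print(l,[(np.round(r["centre"]).tolist(),round(r["confidence"],2)) for r in models.recognise(p,l)])
print(robot.get_obs())
E
```

```text
pics
scene 50.88736442336904 323.2836878923902 198.00716724369155 -0.07772331473575039 (array([-0.2661,  0.5859,  0.9579]), array([ 0.6406, -0.4109, -0.6487]))
block_a_centre []
valve_1_grip [([284.0, 220.0], 0.54), ([307.0, 251.0], 0.51)]
main_valve_grip [([268.0, 256.0], 0.61)]
coupling [([360.0, 168.0], 0.52)]
chip_brush [([387.0, 165.0], 0.63)]
oil_can [([323.0, 167.0], 0.93)]
side 47.49436687408847 317.5079573369657 195.82640900028412 -0.13152198883653413 (array([0.5016, 1.001 , 0.8324]), array([ 0.0743, -0.7905, -0.6081]))
block_a_centre [([380.0, 181.0], 0.94)]
valve_1_grip [([353.0, 251.0], 0.38)]
main_valve_grip [([358.0, 273.0], 0.69)]
coupling [([288.0, 161.0], 0.55)]
chip_brush [([310.0, 150.0], 0.69)]
oil_can [([260.0, 144.0], 0.43)]
wrist 67.43073705336805 320.06042714854897 205.69532147234727 -0.010069748753019844 (array([ 0.234 , -0.4761,  0.3742]), array([-0.2662, -0.0873, -0.9601]))
block_a_centre []
valve_1_grip []
main_valve_grip []
coupling []
chip_brush []
oil_can []
{'time': 1.05, 'qpos': array([-1.4814,  0.3129,  1.4977, -0.    ,  1.331 , -0.2234]), 'joint_vel': array([-0.0003, -0.0004,  0.0004,  0.0007,  0.0009,  0.0011]), 'effort': array([  0.0004, -41.2169, -25.9907,  -0.0002,   0.0005,   0.    ]), 'ee_pos': array([ 0.1616, -0.4995,  0.2313]), 'orientation': array([[ 0.9515,  0.3077, -0.    ],
       [ 0.3077, -0.9515,  0.    ],
       [-0.    , -0.    , -1.    ]]), 'wrist_force': array([ 0.0211, -1.5574, -0.4089]), 'torque': array([ 0.0436, -0.0157,  0.033 ]), 'grasp_force': 0.0, 'grip_width': 0.9990638896209433}
```

View pics/scene0.png

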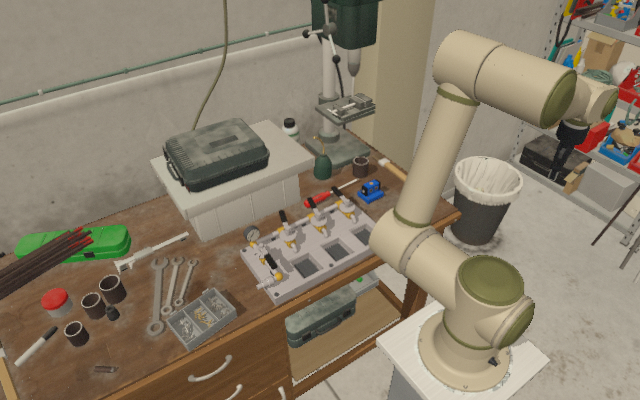

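View pics/side0.png

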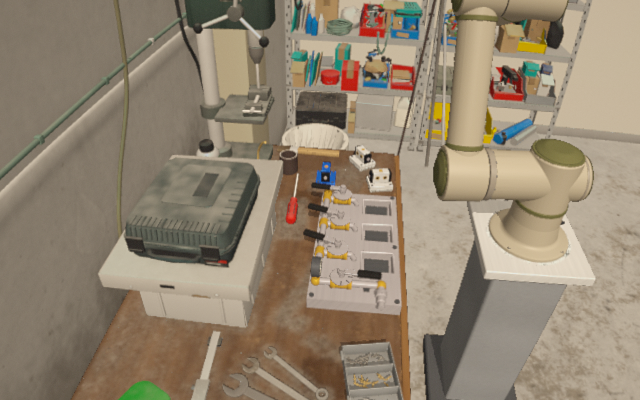

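```bash
python3 - <<'E'
from h import *
np.set_printoptions(precision=3,suppress=True)
p=grab_frame("side")
for u in [(376,265),(379,236),(379,209)]: print("pocket",at(p,u,.032))
for u in [(362,157),(379,180),(326,173)]: print("blk",at(p,u,.03))
for u in [(340,273)]: print("mainaxis",at(p,u,.088))
for u in [(358,273)]: print("maingrip",at(p,u,.088))
for u in [(313,303),(397,308),(398,203)]: print("corner",at(p,u,.032))
im=cv2.resize(p["img"][120:320,240:440],(800,800),interpolation=cv2.INTER_CUBIC)[:,:]
cv2.imwrite("pics/side1.png",cv2.resize(im,(600,600)))
p=grab_frame("wrist");cv2.imwrite("pics/wrist1.png",p["img"])
o=robot.get_obs();R=o["orientation"];print(R.T@(ray(p,(320,200))[0]-o["ee_pos"]),R.T@ray(p,(320,200))[1])
E
```

```text
pocket [0.435 0.203 0.032]
pocket [0.428 0.095 0.032]
pocket [ 0.429 -0.02   0.032]
blk [ 0.486 -0.295  0.03 ]
blk [ 0.429 -0.167  0.03 ]
blk [ 0.596 -0.184  0.03 ]
mainaxis [0.519 0.294 0.088]
maingrip [0.479 0.289 0.088]
corner [0.574 0.34  0.032]
corner [0.386 0.333 0.032]
corner [ 0.374 -0.055  0.032]
[ 0.076  0.    -0.143] [-0.28   0.001  0.96 ]
```

View pics/side1.png

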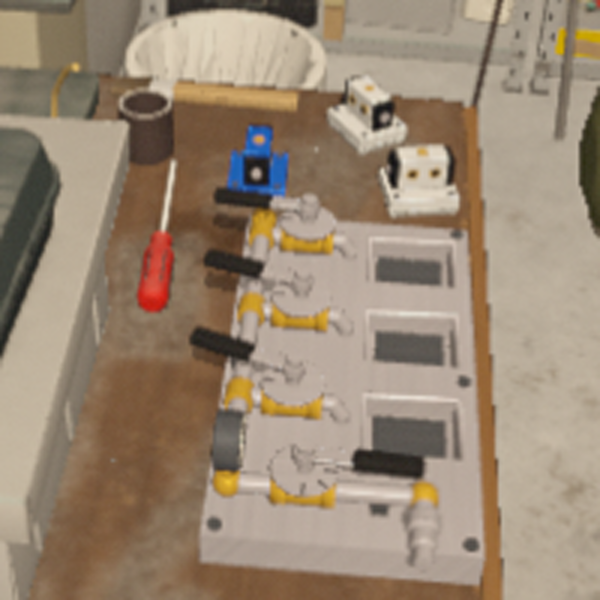

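play_rows:
  plan:
    - [[0,0,-30],[0,0,6],0]
    - [[0,0,-30],[0,0,6],0]
    - [[0,0,-30],[0,0,6],0]
    - [[16,-38,-10],[0,0,0],0]
    - [[16,-38,-10],[0,0,0],0]
    - [[16,-38,-10],[0,0,0],0]
    - [[16,-38,-10],[0,0,0],0]
    - [[16,-38,-10],[0,0,0],0]
    - [[16,-38,-10],[0,0,0],0]
    - [[16,-38,-10],[0,0,0],0]
    - [[16,-38,-10],[0,0,0],0]
    - [[16,-38,-10],[0,0,0],0]
    - [[16,-38,-10],[0,0,0],0]
    - [[16,-38,-10],[0,0,0],0]
    - [[16,-38,-10],[0,0,0],0]
    - [[16,-38,-10],[0,0,0],0]
    - [[0,0,0],[0,0,0],0]
    - [[0,0,0],[0,0,0],0]

```text
time: 3.4
ee_pos: [0.37, -0.0062, 0.451]
orientation: [[1.0, -0.001, -0.001], [-0.001, -1.0, -0.0], [-0.001, 0.0, -1.0]]
wrist_force: [-0.5, -0.1, -0.8]
grip_width: 1.002
grasp_force: 0.0
```

```bash
python3 - <<'E'
from h import *
np.set_printoptions(precision=3,suppress=True)
o=robot.get_obs();print(o["ee_pos"],o["orientation"])
p=grab_frame("wrist");cv2.imwrite("pics/wrist2.png",p["img"])
for l in ["block_a_centre","valve_1_grip","main_valve_grip"]:
    print(l,[(np.round(r["centre"],1).tolist(),round(r["confidence"],2),at(p,r["centre"],.088 if 'v' in l else .045)) for r in models.recognise(p,l)])
E
```

```text
[ 0.37  -0.006  0.451] [[ 1.    -0.001 -0.001]
 [-0.001 -1.    -0.   ]
 [-0.001  0.    -1.   ]]
block_a_centre [([409.0, 122.4], 0.87, array([ 0.429, -0.164,  0.045])), ([482.8, 87.8], 0.38, array([ 0.486, -0.287,  0.045]))]
valve_1_grip [([194.9, 30.7], 0.84, array([0.564, 0.181, 0.088])), ([409.5, 120.8], 0.37, array([ 0.433, -0.153,  0.088]))]
main_valve_grip [([132.0, 91.1], 0.69, array([0.479, 0.291, 0.088]))]
```

View pics/wrist2.png

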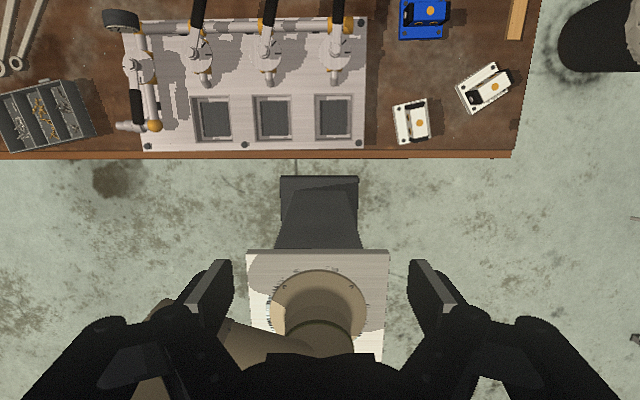

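play_rows:
  plan:
    - [[25,-25,5],[0,0,0],0]
    - [[25,-25,5],[0,0,0],0]
    - [[25,-25,10],[0,0,0],0]
    - [[25,-25,10],[0,0,0],0]
    - [[0,0,0],[0,0,0],0]
    - [[0,0,0],[0,0,0],0]

```text
time: 4.35
ee_pos: [0.4702, 0.0934, 0.4216]
orientation: [[1.0, -0.002, 0.0], [-0.002, -1.0, -0.0], [0.0, 0.0, -1.0]]
wrist_force: [0.1, -0.4, -0.7]
grip_width: 0.998
grasp_force: 0.0
```

```bash
python3 - <<'E'
from h import *
np.set_printoptions(precision=4,suppress=True)
o=robot.get_obs();print(o["ee_pos"])
p=grab_frame("wrist");cv2.imwrite("pics/wrist3.png",p["img"])
import pickle;pickle.dump(p,open("w3.pkl","wb"))
for l in ["block_a_centre","valve_1_grip","main_valve_grip"]:
    print(l,[(np.round(r["centre"],1).tolist(),round(r["confidence"],2),at(p,r["centre"],.088 if 'v' in l else .045)) for r in models.recognise(p,l)])
s=cv2.resize(p["img"],(800,500));cv2.imwrite("pics/wrist3b.png",s)
E
```

```text
[0.4702 0.0934 0.4216]
block_a_centre [([464.6, 176.1], 0.77, array([ 0.4383, -0.1626,  0.045 ]))]
valve_1_grip [([263.5, 92.8], 0.95, array([0.5744, 0.1768, 0.088 ]))]
main_valve_grip [([194.9, 159.3], 0.6, array([0.4756, 0.2917, 0.088 ])), ([305.3, 138.6], 0.38, array([0.5072, 0.1156, 0.088 ])), ([405.9, 88.9], 0.34, array([ 0.5794, -0.0354,  0.088 ])), ([540.6, 147.7], 0.27, array([ 0.4927, -0.256 ,  0.088 ]))]
```

View pics/wrist3b.png

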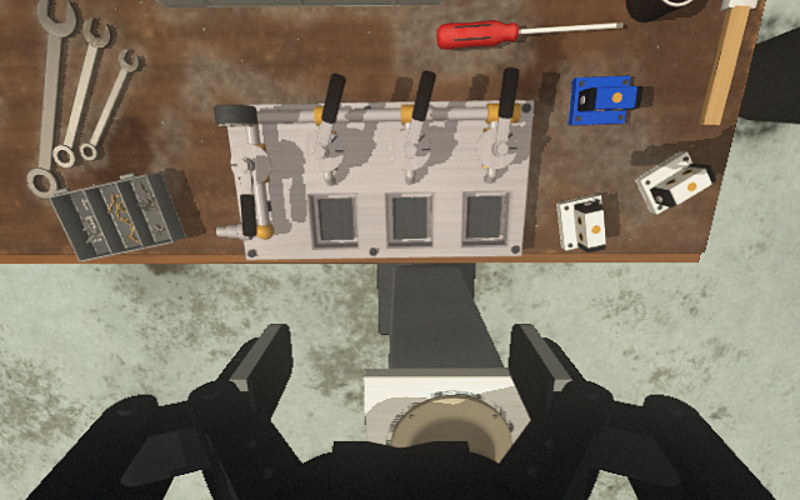

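```bash
python3 - <<'E'
import cv2
im=cv2.imread("pics/wrist3.png")[50:215,175:440]
cv2.imwrite("pics/wrist3c.png",cv2.resize(im,None,fx=3,fy=3,interpolation=cv2.INTER_CUBIC))
E
```

```text
(no output)
```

View pics/wrist3c.png

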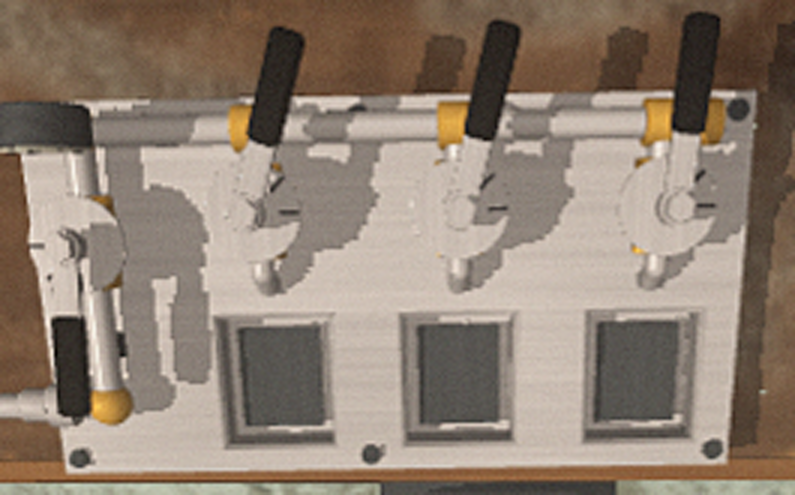

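```bash
cat >> h.py <<'E'
def yawR(a): return np.array([[np.cos(a),-np.sin(a)],[np.sin(a),np.cos(a)]])
E
python3 - <<'E'
from h import *
import pickle
from scipy.optimize import least_squares
np.set_printoptions(precision=4,suppress=True)
p=pickle.load(open("w3.pkl","rb"))
c=lambda q:(q[0]/3+175-.33,q[1]/3+50-.33)
P=[[(215,317),(335,314),(335,441),(225,447)],[(401,313),(519,312),(513,441),(405,445)],[(585,311),(704,310),(692,440),(585,441)]]
W=np.array([[at(p,c(q),.032)[:2] for q in r] for r in P])
def f(v,out=False):
    R=yawR(v[2]);r=[]
    for i in range(3):
        for j,(sx,sy) in enumerate([(1,1),(1,-1),(-1,-1),(-1,1)]):
            r.append(W[i,j]-v[:2]-R@np.array([sx*v[3]/2,sy*v[4]/2+110e-3*(1-i)]))
    return np.ravel(r)
s=least_squares(f,[.43,.1,0,.077,.065]);v=s.x;print(v,np.abs(s.fun).max(),np.sqrt(np.mean(s.fun**2)))
R=yawR(v[2])
for i in range(3):print("pocket",i+1,v[:2]+R@[0,.11*(1-i)],"axis",v[:2]+R@[.1,.11*(1-i)])
for n,q in [("BL",(65,471)),("BR",(727,462)),("TR",(756,90))]:
    print(n,R.T@(at(p,c(q),.032)[:2]-v[:2]))
for n,a,t in [("1",(250,212),(288,30)),("2",(462,211),(503,23)),("3",(681,206),(704,15)),("main",(70,247),(71,413))]:
    A=at(p,c(a),.094)[:2];T=at(p,c(t),.09)[:2]; d=R.T@(T-A); print(n,A,T,np.linalg.norm(d),"fix ang",np.degrees(np.arctan2(d[1],d[0])), R.T@(A-v[:2]))
E
```

```text
[0.4363 0.0787 0.0089 0.0793 0.0684] 0.002640683836370755 0.0010162269266782925
pocket 1 [0.4354 0.1887] axis [0.5353 0.1896]
pocket 2 [0.4363 0.0787] axis [0.5363 0.0796]
pocket 3 [ 0.4373 -0.0313] axis [ 0.5373 -0.0304]
BL [-0.0551  0.2454]
BR [-0.0542 -0.1657]
TR [ 0.1598 -0.1638]
1 [0.535  0.1863] [0.6192 0.1635] 0.08722010404637948 fix ang -15.651315435938967 [0.0996 0.1067]
2 [0.5352 0.0795] [0.622  0.0602] 0.08894079522679744 fix ang -13.04666812245818 [ 0.0988 -0.0001]
3 [ 0.5374 -0.0307] [ 0.6254 -0.0361] 0.0881898679313114 fix ang -4.0084942624688145 [ 0.1001 -0.1103]
main [0.5182 0.2792] [0.4303 0.2911] 0.08874713959542982 fix ang 171.83550071521907 [0.0837 0.1998]
```

play_rows:
  plan:
    - [[0,0,0],[0,0,-10],130]
    - [[0,0,0],[0,0,-10],130]
    - [[0,0,0],[0,0,-10],130]
    - [[0,0,0],[0,0,-10],130]
    - [[0,0,0],[0,0,-10],130]
    - [[0,0,0],[0,0,-10],130]
    - [[0,0,0],[0,0,-10],130]
    - [[0,0,0],[0,0,-10],130]
    - [[0,0,0],[0,0,-10],130]
    - [[0,0,0],[0,0,-10],130]
    - [[0,0,0],[0,0,-10],130]
    - [[0,0,0],[0,0,-10],130]
    - [[0,0,0],[0,0,-10],130]
    - [[0,0,0],[0,0,-10],130]
    - [[0,0,0],[0,0,-10],130]
    - [[0,0,0],[0,0,-10],130]
    - [[0,0,0],[0,0,-10],130]
    - [[0,0,0],[0,0,0],130]

```text
time: 6.8
ee_pos: [0.4702, 0.0937, 0.4216]
orientation: [[-0.984, 0.177, 0.001], [0.177, 0.984, -0.0], [-0.001, 0.0, -1.0]]
wrist_force: [-0.3, -0.2, -0.6]
grip_width: 0.492
grasp_force: 0.0
```

```bash
cat >> h.py <<'E'
def go(x,y,z,yawdeg=None):
    o=robot.get_obs();R=o["orientation"];cur=np.degrees(np.arctan2(R[1,0],R[0,0]))
    d=R.T@(np.array([x,y,z])-o["ee_pos"])*1000
    print("now",np.round(o["ee_pos"],4),"yaw",round(cur,1),"w",round(o["grip_width"],2),"| tool shift mm",np.round(d,1), "" if yawdeg is None else f"wz {((cur-yawdeg+180)%360)-180:.1f}")
def arc(ax,a0,a1,n,r=65):
    """tool-frame per-row step, tool x outward along lever, yaw a0->a1 in n rows"""
    s=np.radians((a1-a0)/n); d=np.array([np.cos(s)-1,np.sin(s)])*r
    print("per row dx %.2f dy %.2f wz %.2f"%(d[0],-d[1],-np.degrees(s)))
E
python3 - <<'E'
from h import *
go(.4538,.288,.2,172.3); go(.4538,.288,.069,172.3)
p=grab_frame("wrist");cv2.imwrite("pics/wrist4.png",p["img"])
import pickle;pickle.dump(p,open("w4.pkl","wb"))
arc(0,172.3,90,9)
E
```

```text
now [0.4702 0.0937 0.4216] yaw 169.8 w 0.49 | tool shift mm [ 50.7 188.3 221.6] wz -2.5
now [0.4702 0.0937 0.4216] yaw 169.8 w 0.49 | tool shift mm [ 50.7 188.3 352.6] wz -2.5
per row dx -0.83 dy 10.33 wz 9.14
```

View pics/wrist4.png

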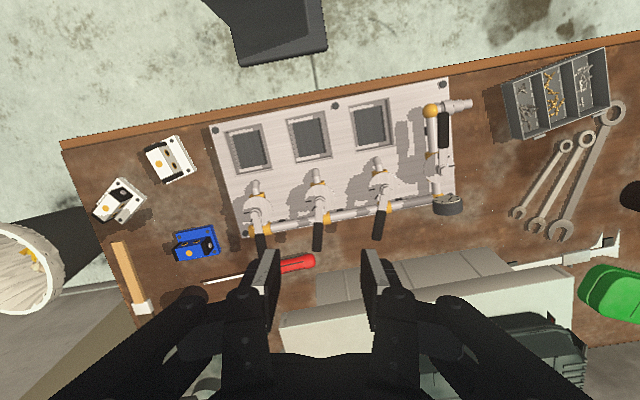

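```bash
python3 - <<'E'
from h import *
import pickle
p=pickle.load(open("w4.pkl","rb"));q=pickle.load(open("w3.pkl","rb"))
c=lambda q:(q[0]/3+175-.33,q[1]/3+50-.33)
for u in [(443,111),(443,130),(444,148)]: print(at(p,u,.09))
for u in [(71,415),(70,366),(68,318)]: print(at(q,c(u),.09))
im=p["img"][70:220,400:500];cv2.imwrite("pics/w4c.png",cv2.resize(im,None,fx=4,fy=4,interpolation=cv2.INTER_CUBIC))
E
```

```text
[0.42712744 0.28987912 0.09      ]
[0.45523721 0.28825516 0.09      ]
[0.48310297 0.28822347 0.09      ]
[0.42916676 0.29120087 0.09      ]
[0.45609806 0.28842101 0.09      ]
[0.48164695 0.28633356 0.09      ]
```

View pics/w4c.png

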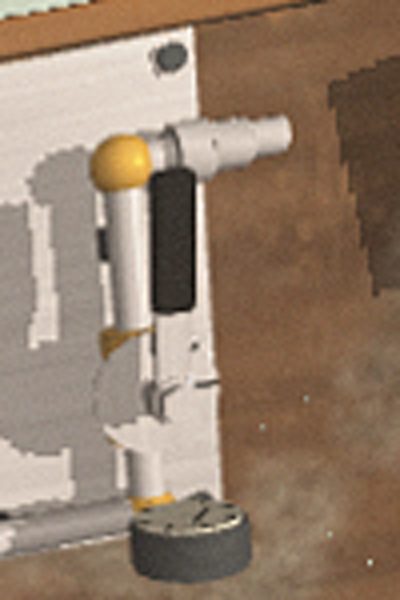

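play_rows:
  plan:
    - [[0,0,0],[0,0,-5.2],130]
    - [[5,32,38],[0,0,0],130]
    - [[5,32,38],[0,0,0],130]
    - [[5,32,38],[0,0,0],130]
    - [[5,32,38],[0,0,0],130]
    - [[5,32,38],[0,0,0],130]
    - [[6.6,32,38],[0,0,0],130]
    - [[0,0,30],[0,0,0],130]
    - [[0,0,30],[0,0,0],130]
    - [[0,0,30],[0,0,0],130]
    - [[0,0,15],[0,0,0],130]
    - [[0,0,10],[0,0,0],130]
    - [[0,0,6],[0,0,0],130]
    - [[0,0,0],[0,0,0],130]
    - [[0,0,0],[0,0,0],130]

```text
time: 8.72
ee_pos: [0.4555, 0.2882, 0.0729]
orientation: [[-0.996, 0.085, 0.001], [0.085, 0.996, 0.0], [-0.001, 0.0, -1.0]]
wrist_force: [0.5, 0.4, 0.2]
grip_width: 0.493
grasp_force: 0.0
```

```bash
python3 - <<'E'
from h import *
go(.4555,.288,.071,175)
arc(0,175,91,9)
E
```

```text
now [0.4555 0.2882 0.0729] yaw 175.1 w 0.49 | tool shift mm [ 0.  -0.2  1.9] wz 0.1
per row dx -0.86 dy 10.54 wz 9.33
```

play_rows:
  plan:
    - [[0,0,0],[0,0,0],255]
    - [[0,0,0],[0,0,0],255]
    - [[0,0,0],[0,0,0],255]
    - [[0,0,0],[0,0,0],255]
    - [[0,0,0],[0,0,0],255]
    - [[0,0,0],[0,0,0],255]

```text
time: 9.48
ee_pos: [0.4554, 0.2888, 0.0729]
orientation: [[-0.996, 0.084, 0.001], [0.084, 0.996, 0.001], [-0.001, 0.001, -1.0]]
wrist_force: [-1.1, 5.2, 3.6]
grip_width: 0.184
grasp_force: 58.3
```

```bash
python3 - <<'E'
from h import *
go(.4555,.288,.071,175)
arc(0,175,91,12)
E
```

```text
now [0.4554 0.2888 0.0729] yaw 175.2 w 0.18 | tool shift mm [-0.2 -0.8  1.9] wz 0.2
per row dx -0.48 dy 7.92 wz 7.00
```

play_rows:
  plan:
    - [[-0.5,7.9,0],[0,0,7],255]
    - [[-0.5,7.9,0],[0,0,7],255]
    - [[-0.5,7.9,0],[0,0,7],255]
    - [[-0.5,7.9,0],[0,0,7],255]
    - [[-0.5,7.9,0],[0,0,7],255]
    - [[-0.5,7.9,0],[0,0,7],255]
    - [[-0.5,7.9,0],[0,0,7],255]
    - [[-0.5,7.9,0],[0,0,7],255]
    - [[-0.5,7.9,0],[0,0,7],255]
    - [[-0.5,7.9,0],[0,0,7],255]
    - [[-0.5,7.9,0],[0,0,7],255]
    - [[-0.5,7.9,0],[0,0,7],255]
    - [[0,0,0],[0,0,0],255]
    - [[0,0,0],[0,0,0],255]

```text
time: 11.22
ee_pos: [0.5168, 0.3482, 0.0728]
orientation: [[-0.019, 1.0, -0.004], [1.0, 0.019, 0.001], [0.001, -0.004, -1.0]]
wrist_force: [-11.4, 4.4, 8.7]
grip_width: 0.189
grasp_force: 59.2
```

```bash
python3 - <<'E'
from h import *
o=robot.get_obs();print(o["torque"],o["wrist_force"])
go(.52,.348,.2,90.5)
E
```

```text
[ 0.62455516  1.78053847 -0.49468272] [-11.36509253   4.35819838   8.65711956]
now [0.5168 0.3482 0.0728] yaw 91.1 w 0.19 | tool shift mm [-1.000e-01  2.700e+00 -1.272e+02] wz 0.6
```

play_rows:
  plan:
    - [[0,1.5,0],[0,0,1],255]
    - [[0,0,0],[0,0,0],255]
    - [[0,0,0],[0,0,0],130]
    - [[0,0,0],[0,0,0],130]
    - [[0,0,0],[0,0,0],130]
    - [[0,0,-10],[0,0,0],130]
    - [[0,0,-30],[0,0,0],130]
    - [[0,0,-40],[0,0,0],130]
    - [[0,0,-40],[0,0,0],130]
    - [[0,0,-40],[0,0,0],130]
    - [[0,0,-40],[0,0,10],0]
    - [[0,0,-20],[0,0,10],0]
    - [[0,0,0],[0,0,10],0]
    - [[0,0,0],[0,0,10],0]
    - [[0,0,0],[0,0,10],0]
    - [[0,0,0],[0,0,10],0]
    - [[0,0,0],[0,0,10],0]
    - [[0,0,0],[0,0,10],0]
    - [[0,0,0],[0,0,10],0]

```text
time: 13.6
ee_pos: [0.5201, 0.3471, 0.2931]
orientation: [[1.0, -0.004, 0.001], [-0.004, -1.0, 0.0], [0.001, -0.0, -1.0]]
wrist_force: [0.1, -0.4, 0.0]
grip_width: 0.999
grasp_force: 0.0
```

```bash
python3 - <<'E'
from h import *
go(.44,-.2,.28,0.)
E
```

```text
now [0.5201 0.3471 0.2931] yaw -0.2 w 1.0 | tool shift mm [-78.1 547.4  12.9] wz -0.2
```

play_rows:
  plan:
    - [[-5,39,0],[0,0,0],0]
    - [[-5,39,0],[0,0,0],0]
    - [[-5,39,0],[0,0,0],0]
    - [[-5,39,0],[0,0,0],0]
    - [[-5,39,0],[0,0,0],0]
    - [[-5,39,0],[0,0,0],0]
    - [[-6,39,0],[0,0,0],0]
    - [[-6,39,0],[0,0,0],0]
    - [[-6,39,0],[0,0,0],0]
    - [[-6,39,0],[0,0,0],0]
    - [[-6,39,0],[0,0,0],0]
    - [[-6,39,0],[0,0,0],0]
    - [[-6,39,0],[0,0,0],0]
    - [[-6,39,0],[0,0,0],0]
    - [[0,0,0],[0,0,0],0]
    - [[0,0,0],[0,0,0],0]

```text
time: 15.6
ee_pos: [0.4433, -0.1984, 0.2927]
orientation: [[1.0, 0.002, 0.0], [0.002, -1.0, -0.0], [0.0, 0.0, -1.0]]
wrist_force: [0.4, -0.1, -0.2]
grip_width: 0.999
grasp_force: 0.0
```

```bash
python3 - <<'E'
from h import *
import pickle
go(.44,-.2,.28,0.)
p=grab_frame("wrist");s=grab_frame("side")
pickle.dump((p,s),open("w5.pkl","wb"))
a=p["img"][60:250,310:610]; b=s["img"][140:310,290:420]
a=cv2.resize(a,(500,317),interpolation=cv2.INTER_CUBIC)
b=cv2.resize(b,(300,392),interpolation=cv2.INTER_CUBIC)
m=np.zeros((400,800,3),np.uint8);m[:317,:500]=a;m[:392,500:]=b
cv2.imwrite("pics/w5.png",m)
for r in models.cut_out(p,"block_a_centre"): print(r["centre"],r["confidence"],at(p,r["centre"],.04),r["mask"].sum())
E
```

```text
now [ 0.4433 -0.1984  0.2927] yaw 0.1 w 1.0 | tool shift mm [-3.4  1.6 12.7] wz 0.1
[303.3, 177.8] 0.67 [ 0.43541363 -0.17644029  0.04      ] 2317
[121.3, 125.9] 0.21 [0.50301975 0.0559416  0.04      ] 41973
```

View pics/w5.png

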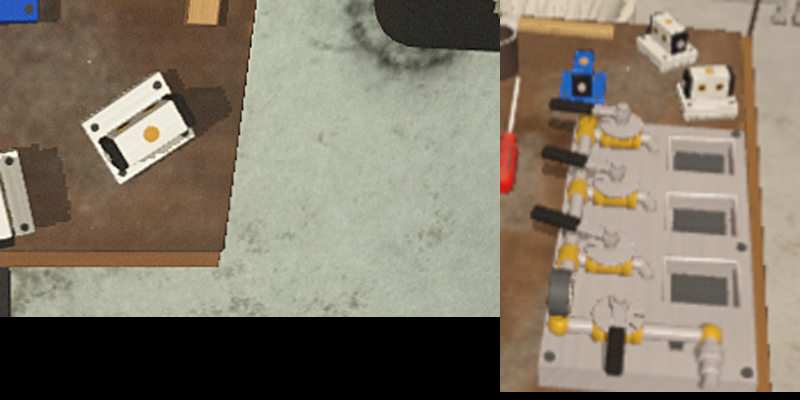

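```bash
python3 - <<'E'
from h import *
import pickle
p,s=pickle.load(open("w5.pkl","rb"))
cv2.imwrite("pics/w5b.png",cv2.resize(p["img"][90:230,260:460],None,fx=4,fy=4,interpolation=cv2.INTER_CUBIC))
E
```

```text
(no output)
```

View pics/w5b.png

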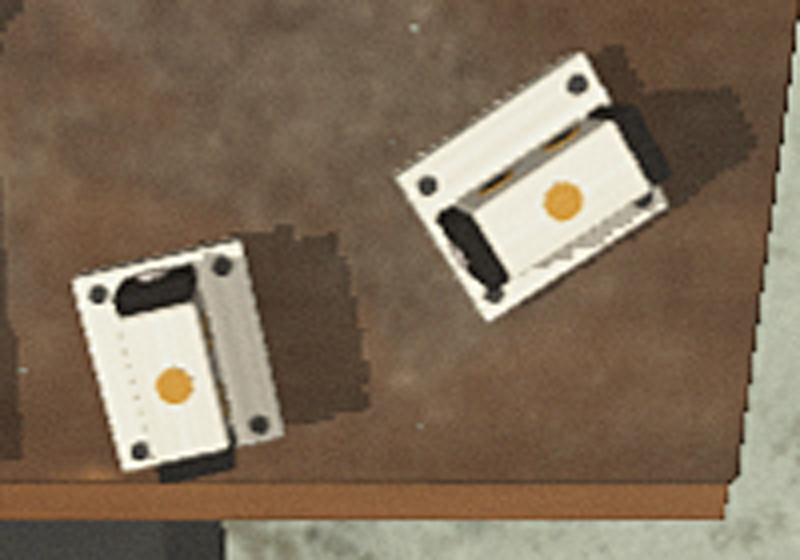

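```bash
cat >> h.py <<'E'
def fitfoot(p,C,dot=None,h=.022,ztop=.06,a0=0):
    from scipy.optimize import least_squares
    # C corners in order around: start at +x+y then -y side ... (+,+),(+,-),(-,-),(-,+)
    W=np.array([at(p,c,h)[:2] for c in C])
    L=np.array([(.036,.03),(.036,-.03),(-.036,-.03),(-.036,.03)])
    f=lambda v:(W-v[:2]-L@yawR(v[2]).T).ravel()
    s=least_squares(f,[*W.mean(0),a0]); v=s.x
    print("xy",v[:2].round(4),"yaw",np.degrees(v[2]).round(1),"res mm",np.round(s.fun*1000,1), "dot",None if dot is None else at(p,dot,ztop)[:2].round(4))
    return v
E
python3 - <<'E'
from h import *
import pickle
p,s=pickle.load(open("w5.pkl","rb"))
c=lambda q:(q[0]/4+260-.375,q[1]/4+90-.375)
v=fitfoot(p,[c(q) for q in [(72,283),(240,239),(284,435),(123,472)]],c((175,385)))
w=fitfoot(p,[c(q) for q in [(583,53),(667,207),(489,320),(400,180)]],c((563,202)),a0=-1)
go(v[0],v[1],.026,np.degrees(v[2]));go(w[0],w[1],.026,np.degrees(w[2]))
E
```

```text
xy [ 0.4291 -0.1772] yaw 13.4 res mm [-1.1 -0.6  0.1 -0.2  0.6  0.6  0.5  0.3] dot [ 0.4291 -0.1775]
xy [ 0.487  -0.2978] yaw -55.7 res mm [-0.4  0.1 -0.3  1.2  1.4 -0.2 -0.6 -1.1] dot [ 0.4871 -0.2977]
now [ 0.4435 -0.198   0.2926] yaw 0.2 w 1.0 | tool shift mm [-14.4 -20.9 266.6] wz -13.2
now [ 0.4435 -0.198   0.2926] yaw 0.2 w 1.0 | tool shift mm [ 43.1  99.9 266.6] wz 55.9
```

play_rows:
  plan:
    - [[-7.2,-10.5,35],[0,0,0],100]
    - [[-7.2,-10.4,35],[0,0,0],100]
    - [[0,0,35],[0,0,-6.6],100]
    - [[0,0,35],[0,0,-6.6],100]
    - [[0,0,35],[0,0,0],100]
    - [[0,0,30],[0,0,0],100]
    - [[0,0,25],[0,0,0],100]
    - [[0,0,20],[0,0,0],100]
    - [[0,0,15],[0,0,0],100]
    - [[0,0,0],[0,0,0],100]
    - [[0,0,0],[0,0,0],100]
    - [[0,0,0],[0,0,0],255]
    - [[0,0,0],[0,0,0],255]
    - [[0,0,0],[0,0,0],255]
    - [[0,0,0],[0,0,0],255]
    - [[0,0,0],[0,0,0],255]

```text
time: 17.75
ee_pos: [0.4292, -0.1782, 0.028]
orientation: [[0.973, 0.23, 0.001], [0.23, -0.973, -0.001], [0.001, 0.001, -1.0]]
wrist_force: [-0.8, 1.6, 6.4]
grip_width: 0.295
grasp_force: 60.1
```

```bash
python3 - <<'E'
from h import *
o=robot.get_obs();print(o["grasp_force"],o["wrist_force"])
go(.4373,-.0313,.13,0.5)
go(.4291,-.1772,.13,13.4)
E
```

```text
60.14032781124115 [-0.79870247  1.55586126  6.39437754]
now [ 0.4292 -0.1782  0.028 ] yaw 13.3 w 0.29 | tool shift mm [  41.8 -141.  -102.1] wz 12.8
now [ 0.4292 -0.1782  0.028 ] yaw 13.3 w 0.29 | tool shift mm [   0.2   -0.9 -102. ] wz -0.1
```

play_rows:
  plan:
    - [[0,0,-15],[0,0,0],255]
    - [[0,0,-30],[0,0,0],255]
    - [[0,0,-30],[0,0,0],255]
    - [[0,0,-20],[0,0,6.4],255]
    - [[0,0,0],[0,0,6.4],255]
    - [[2.3,-36.7,0],[0,0,0],255]
    - [[2.3,-36.7,0],[0,0,0],255]
    - [[2.3,-36.7,0],[0,0,0],255]
    - [[2.4,-36.7,0],[0,0,0],255]
    - [[0,0,0],[0,0,0],255]
    - [[0,0,0],[0,0,0],255]

```text
time: 19.12
ee_pos: [0.4368, -0.0315, 0.1227]
orientation: [[1.0, 0.009, 0.0], [0.009, -1.0, -0.0], [0.0, 0.0, -1.0]]
wrist_force: [0.3, 0.3, -3.5]
grip_width: 0.298
grasp_force: 60.5
```

```bash
python3 - <<'E'
from h import *
import pickle
o=robot.get_obs();print(o["grasp_force"],o["wrist_force"])
go(.4373,-.0313,.128,0.5)
p=grab_frame("wrist");pickle.dump(p,open("w6.pkl","wb"));cv2.imwrite("pics/w6.png",cv2.resize(p["img"],(800,500)))
E
```

```text
60.46279191970825 [ 0.33136137  0.34628877 -3.52125017]
now [ 0.4368 -0.0315  0.1227] yaw 0.5 w 0.3 | tool shift mm [ 0.5 -0.2 -5.3] wz 0.0
```

View pics/w6.png

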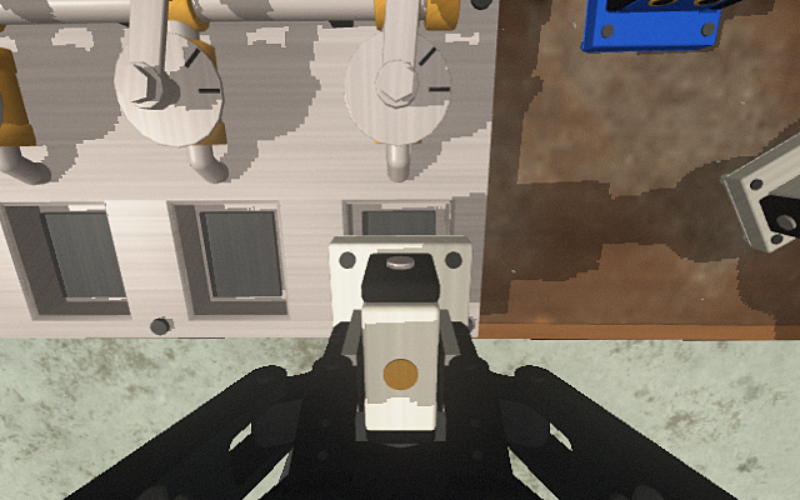

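```bash
python3 - <<'E'
from h import *
import pickle
np.set_printoptions(precision=4,suppress=True)
p=pickle.load(open("w6.pkl","rb"))
c=lambda q:(q[0]*.8,q[1]*.8)
P=[(167,204),(284,201),(290,316),(184,320)]
print("p2",np.mean([at(p,c(q),.032)[:2] for q in P],0),[at(p,c(q),.032)[:2] for q in P])
print("p3 far edge",[at(p,c(q),.032)[:2] for q in [(343,202),(450,200)]])
print("foot far edge",[at(p,c(q),.1167)[:2] for q in [(330,238),(472,236)]],"dot",at(p,c((400,374)),.155)[:2])
E
```

```text
p2 [0.4351 0.0791] [array([0.4738, 0.1147]), array([0.4762, 0.041 ]), array([0.3971, 0.0435]), array([0.3934, 0.1172])]
p3 far edge [array([0.4759, 0.0042]), array([ 0.4777, -0.0626])]
foot far edge [array([ 0.4745, -0.0026]), array([ 0.4758, -0.0608])] dot [ 0.4365 -0.0316]
```

play_rows:
  plan:
    - [[0,-0.7,20],[0,0,0],255]
    - [[0,0,20],[0,0,0],255]
    - [[0,0,12],[0,0,0],255]
    - [[0,0,8],[0,0,0],255]
    - [[0,0,6],[0,0,0],255]
    - [[0,0,4],[0,0,0],255]
    - [[0,0,4],[0,0,0],255]
    - [[0,0,2],[0,0,0],255]
    - [[0,0,0],[0,0,0],255]

```text
time: 20.3
ee_pos: [0.4368, -0.0305, 0.0463]
orientation: [[1.0, 0.009, -0.0], [0.009, -1.0, 0.0], [-0.0, -0.0, -1.0]]
wrist_force: [-0.6, -0.4, -3.5]
grip_width: 0.294
grasp_force: 60.5
```

Entering without contact. Press down.

play_rows:
  plan:
    - [[0,0,2],[0,0,0],255]
    - [[0,0,2],[0,0,0],255]
    - [[0,0,2],[0,0,0],255]
    - [[0,0,2],[0,0,0],255]
    - [[0,0,1],[0,0,0],255]
    - [[0,0,0],[0,0,0],255]
    - [[0,0,0],[0,0,0],255]

```text
time: 21.18
ee_pos: [0.4371, -0.0305, 0.0379]
orientation: [[1.0, 0.009, 0.001], [0.009, -1.0, -0.0], [0.001, 0.0, -1.0]]
wrist_force: [-3.9, 0.7, 12.5]
grip_width: 0.296
grasp_force: 62.9
```

play_rows:
  plan:
    - [[0,0,1],[0,0,0],255]
    - [[0,0,1],[0,0,0],255]
    - [[0,0,0],[0,0,0],255]

```text
time: 21.55
ee_pos: [0.4373, -0.0306, 0.0377]
orientation: [[1.0, 0.01, 0.001], [0.01, -1.0, -0.001], [0.001, 0.001, -1.0]]
wrist_force: [-12.2, 3.6, 42.1]
grip_width: 0.294
grasp_force: 67.0
```

play_rows:
  plan:
    - [[0,0,-2],[0,0,0],110]
    - [[0,0,0],[0,0,0],110]
    - [[0,0,0],[0,0,0],110]
    - [[0,0,-15],[0,0,0],110]
    - [[0,0,-30],[0,0,0],110]
    - [[0,0,-40],[0,0,0],110]
    - [[3,35,-20],[0,0,0],110]
    - [[3,35,-20],[0,0,0],110]
    - [[3,35,-20],[0,0,0],110]
    - [[3,35,-20],[0,0,0],110]
    - [[3,35,-20],[0,0,0],110]
    - [[3,35,-20],[0,0,0],110]
    - [[3,35,-20],[0,0,0],110]
    - [[0,0,0],[0,0,0],110]
    - [[0,0,0],[0,0,0],110]

```text
time: 23.42
ee_pos: [0.4598, -0.2746, 0.2614]
orientation: [[1.0, 0.009, -0.001], [0.009, -1.0, 0.001], [-0.001, -0.001, -1.0]]
wrist_force: [-0.6, 0.3, -0.6]
grip_width: 0.567
grasp_force: 0.0
```

```bash
python3 - <<'E'
from h import *
import pickle
p=grab_frame("wrist");pickle.dump(p,open("w7.pkl","wb"))
for r in models.cut_out(p,"block_a_centre"): print(r["centre"],r["confidence"],at(p,r["centre"],.04),r["mask"].sum())
print(proj(p,(.487,-.2978,.06)),proj(p,(.437,-.0305,.072)))
u=proj(p,(.487,-.2978,.03)).astype(int);x0=max(0,u[0]-80);y0=max(0,u[1]-70);print(x0,y0)
a=cv2.resize(p["img"][y0:y0+140,x0:x0+160],None,fx=4,fy=4,interpolation=cv2.INTER_CUBIC);cv2.imwrite("pics/w7.png",a)
go(.487,-.2978,.027,-55.7)
E
```

```text
[126.9, 189.0] 0.78 [ 0.44194909 -0.03213108  0.04      ] 3276
[75.3, 134.3] 0.52 [0.50880588 0.01773777 0.04      ] 29144
[340.36844902 156.99590818] [109.39430429 199.91484839]
258 83
now [ 0.4599 -0.2743  0.2616] yaw 0.6 w 0.57 | tool shift mm [ 27.1  24.1 234.6] wz 56.3
```

View pics/w7.png

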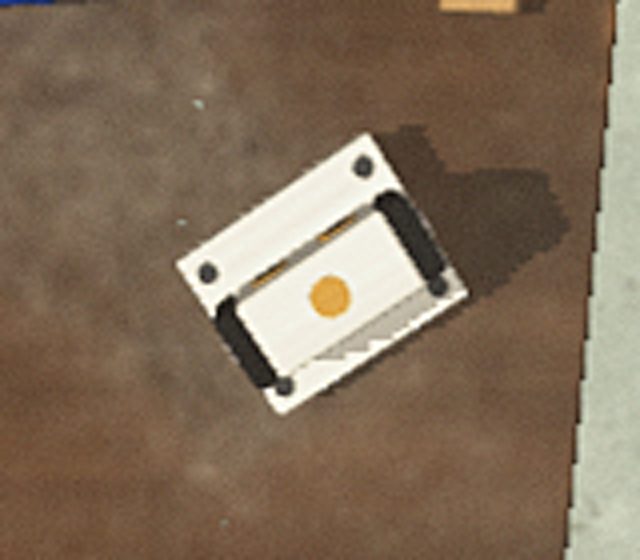

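play_rows:
  plan:
    - [[13.6,12,30],[0,0,0],100]
    - [[13.5,12.1,30],[0,0,0],100]
    - [[0,0,30],[0,0,9.4],100]
    - [[0,0,30],[0,0,9.4],100]
    - [[0,0,30],[0,0,9.4],100]
    - [[0,0,0],[0,0,9.4],100]
    - [[0,0,0],[0,0,9.4],100]
    - [[0,0,0],[0,0,9.3],100]
    - [[0,0,25],[0,0,0],100]
    - [[0,0,25],[0,0,0],100]
    - [[0,0,20],[0,0,0],100]
    - [[0,0,13.6],[0,0,0],100]
    - [[0,0,0],[0,0,0],100]
    - [[0,0,0],[0,0,0],255]
    - [[0,0,0],[0,0,0],255]
    - [[0,0,0],[0,0,0],255]
    - [[0,0,0],[0,0,0],255]
    - [[0,0,0],[0,0,0],255]

```text
time: 25.78
ee_pos: [0.4878, -0.2994, 0.0296]
orientation: [[0.562, -0.827, 0.001], [-0.827, -0.562, -0.001], [0.002, -0.0, -1.0]]
wrist_force: [0.4, 1.7, 5.6]
grip_width: 0.296
grasp_force: 59.7
```

```bash
python3 - <<'E'
from h import *
go(.487,-.2978,.028,-55.7)
E
```

```text
now [ 0.4878 -0.2994  0.0296] yaw -55.8 w 0.3 | tool shift mm [-1.8 -0.2  1.6] wz -0.1
```

play_rows:
  plan:
    - [[0,0,-15],[0,0,0],255]
    - [[0,0,-30],[0,0,0],255]
    - [[0,0,-30],[0,0,0],255]
    - [[0,0,-30],[0,0,-9.4],255]
    - [[0,0,0],[0,0,-9.4],255]
    - [[0,0,0],[0,0,-9.4],255]
    - [[0,0,0],[0,0,-9.4],255]
    - [[0,0,0],[0,0,-9.4],255]
    - [[0,0,0],[0,0,-9.3],255]
    - [[-4.6,-37.9,0],[0,0,0],255]
    - [[-4.6,-37.9,0],[0,0,0],255]
    - [[-4.6,-37.9,0],[0,0,0],255]
    - [[-4.6,-37.9,0],[0,0,0],255]
    - [[-4.6,-37.9,0],[0,0,0],255]
    - [[-4.7,-37.9,0],[0,0,0],255]
    - [[-4.7,-37.9,0],[0,0,0],255]
    - [[-4.7,-38,0],[0,0,0],255]
    - [[-4.7,-38,0],[0,0,0],255]
    - [[-4.7,-38,0],[0,0,0],255]

```text
time: 28.15
ee_pos: [0.4369, 0.0809, 0.1343]
orientation: [[1.0, 0.009, 0.0], [0.009, -1.0, -0.0], [0.0, 0.0, -1.0]]
wrist_force: [0.1, -0.3, -4.7]
grip_width: 0.294
grasp_force: 60.2
```

```bash
python3 - <<'E'
from h import *
import pickle
go(.438,.0795,.048,.5)
p=grab_frame("wrist");pickle.dump(p,open("w8.pkl","wb"));cv2.imwrite("pics/w8.png",cv2.resize(p["img"],(800,500)))
o=robot.get_obs();print(o["grasp_force"],o["wrist_force"])
E
```

```text
now [0.4369 0.0809 0.1343] yaw 0.5 w 0.29 | tool shift mm [ 1.   1.4 86.3] wz 0.0
60.70705533027649 [-2.66267046  3.75471891 -4.03983013]
```

View pics/w8.png

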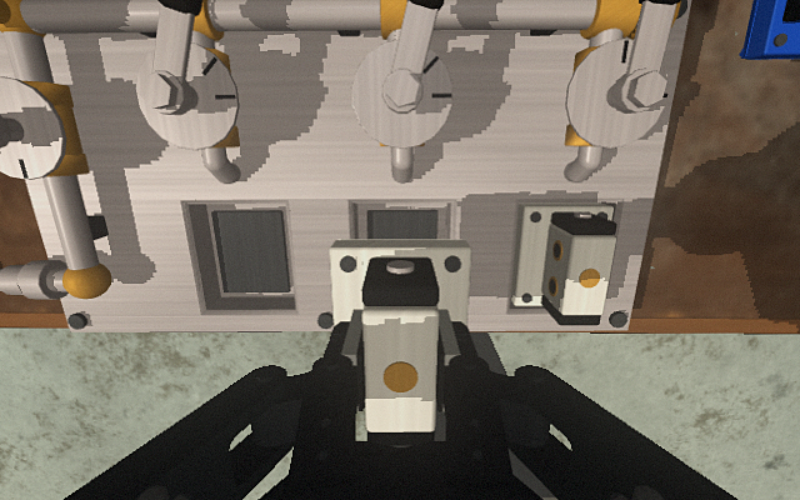

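play_rows:
  plan:
    - [[1,1.4,20],[0,0,0],255]
    - [[0,0,25],[0,0,0],255]
    - [[0,0,15],[0,0,0],255]
    - [[0,0,10],[0,0,0],255]
    - [[0,0,6],[0,0,0],255]
    - [[0,0,5],[0,0,0],255]
    - [[0,0,4],[0,0,0],255]
    - [[0,0,0],[0,0,0],255]

```text
time: 29.2
ee_pos: [0.4384, 0.0783, 0.0486]
orientation: [[1.0, 0.009, -0.0], [0.009, -1.0, 0.0], [-0.0, -0.0, -1.0]]
wrist_force: [-0.4, 0.7, -2.7]
grip_width: 0.293
grasp_force: 60.6
```

play_rows:
  plan:
    - [[0,0,2],[0,0,0],255]
    - [[0,0,2],[0,0,0],255]
    - [[0,0,2],[0,0,0],255]
    - [[0,0,2],[0,0,0],255]
    - [[0,0,1.5],[0,0,0],255]
    - [[0,0,1],[0,0,0],255]
    - [[0,0,0.5],[0,0,0],255]
    - [[0,0,0],[0,0,0],255]

```text
time: 30.2
ee_pos: [0.4388, 0.0784, 0.0394]
orientation: [[1.0, 0.009, 0.001], [0.009, -1.0, -0.0], [0.001, 0.0, -1.0]]
wrist_force: [-8.6, 1.1, 31.0]
grip_width: 0.295
grasp_force: 65.5
```

play_rows:
  plan:
    - [[0,0,-2],[0,0,0],110]
    - [[0,0,0],[0,0,0],110]
    - [[0,0,0],[0,0,0],110]
    - [[0,0,-15],[0,0,0],110]
    - [[0,0,-35],[0,0,0],130]
    - [[0,0,-45],[0,0,-10],130]
    - [[0,0,-45],[0,0,-10],130]
    - [[0,0,-45],[0,0,-10],130]
    - [[0,0,-40],[0,0,-10],130]
    - [[0,0,-30],[0,0,-10],130]
    - [[0,0,0],[0,0,-10],130]
    - [[0,0,0],[0,0,-10],130]
    - [[0,0,0],[0,0,-10],130]
    - [[0,0,0],[0,0,-10],130]
    - [[0,0,0],[0,0,-10],130]
    - [[0,0,0],[0,0,-10],130]
    - [[0,0,0],[0,0,-10],130]
    - [[0,0,0],[0,0,-10],130]
    - [[0,0,0],[0,0,-10],130]
    - [[0,0,0],[0,0,-10],130]

```text
time: 32.7
ee_pos: [0.4384, 0.0783, 0.2944]
orientation: [[-0.873, 0.487, -0.0], [0.487, 0.873, 0.0], [0.0, -0.0, -1.0]]
wrist_force: [-0.7, -0.3, -0.5]
grip_width: 0.487
grasp_force: 0.0
```

play_rows:
  plan:
    - [[0,0,0],[0,0,-10],130]
    - [[0,0,0],[0,0,-3.5],130]
    - [[0,0,0],[0,0,0],130]

```text
time: 33.08
ee_pos: [0.4384, 0.0783, 0.2944]
orientation: [[-0.961, 0.276, -0.001], [0.276, 0.961, 0.0], [0.001, -0.0, -1.0]]
wrist_force: [0.5, -0.1, 0.6]
grip_width: 0.488
grasp_force: 0.0
```

```bash
python3 - <<'E'
from h import *
import pickle
np.set_printoptions(precision=4,suppress=True)
go(.5977,.170,.2,164);go(.5977,.170,.072,164)
p=grab_frame("wrist");pickle.dump(p,open("w9.pkl","wb"))
# black sleeves: dark pixels projected at z=.094
for n,a in [(1,(.5352,.188)),(2,(.5358,.0795)),(3,(.5373,-.0305))]:
    us=[];g=p["img"].max(2)
    pts=[]
    for v,u in np.argwhere(g<60):
        w=at(p,(u,v),.092)[:2]-a; r=np.hypot(*w)
        if .03<r<.1 and w[0]>0: pts.append(w)
    pts=np.array(pts);m=np.median(pts,0) if len(pts) else None
    print(n,len(pts),m,None if m is None else (np.hypot(*m),np.degrees(np.arctan2(m[1],m[0]))))
cv2.imwrite("pics/w9.png",cv2.resize(p["img"],(800,500)))
E
```

```text
now [0.4384 0.0783 0.2944] yaw 164.0 w 0.49 | tool shift mm [-127.8  132.1   94.3] wz -0.0
now [0.4384 0.0783 0.2944] yaw 164.0 w 0.49 | tool shift mm [-127.9  132.1  222.3] wz -0.0
1 1475 [ 0.0502 -0.0453] (np.float64(0.06764150983579431), np.float64(-42.08592933668329))
2 2000 [0.0587 0.0213] (np.float64(0.06247398589318165), np.float64(19.953019581214377))
3 2924 [ 0.047  -0.0382] (np.float64(0.060556983856558354), np.float64(-39.156848325073156))
```

View pics/w9.png

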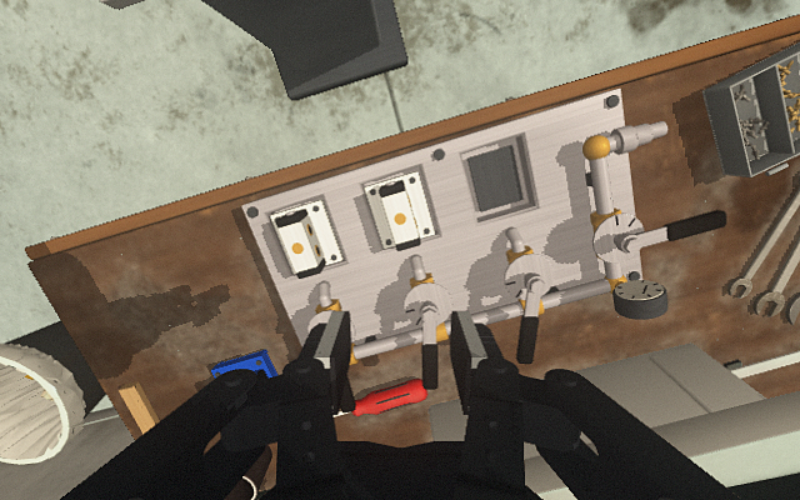

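```bash
cat >> h.py <<'E'
AX={1:(.5353,.189),2:(.5360,.0793),3:(.5371,-.0307)}
def lever(p,n,z=.092,ang=None):
    """score lever angle: mean darkness along sleeve minus alongside, over fixture angles"""
    g=cv2.GaussianBlur(p["img"].max(2).astype(np.float32),(3,3),0); best=[]
    for a in np.arange(-100,12,1.):
        t=np.radians(a+.5);e=np.array([np.cos(t),np.sin(t)]);nrm=np.array([-e[1],e[0]])
        def s(r,o):
            q=np.array(AX[n])+e*r+nrm*o;u=np.round(proj(p,(*q,z))).astype(int)
            return g[u[1],u[0]] if 0<=u[0]<640 and 0<=u[1]<400 else 128
        i=np.mean([s(r,o) for r in np.arange(.042,.09,.004) for o in (-.005,0,.005)])
        k=np.mean([s(r,o) for r in np.arange(.042,.09,.004) for o in (-.014,.014)])
        best.append((k-i,i,a))
    best.sort(reverse=True);return [(float(b[2]),round(float(b[0])),round(float(b[1]))) for b in best[:4]]
E
python3 - <<'E'
from h import *
import pickle
np.set_printoptions(precision=4,suppress=True)
p=pickle.load(open("w9.pkl","rb"))
for u in [(533,317),(530,340),(526,362),(534,284),(431,346),(430,387),(429,310)]: print(u,at(p,(u[0]*.8,u[1]*.8),.092)[:2])
for n in (1,2,3): print(n,lever(p,n))
q=pickle.load(open("w3.pkl","rb"));print([lever(q,n) for n in (1,2,3)])
E
```

```text
(533, 317) [0.568  0.1815]
(530, 340) [0.5933 0.1739]
(526, 362) [0.6183 0.1652]
(534, 284) [0.5325 0.1887]
(431, 346) [0.5716 0.0731]
(430, 387) [0.6203 0.0593]
(429, 310) [0.5311 0.0816]
1 [(-17.0, 66, 42), (-18.0, 65, 42), (-19.0, 65, 42), (-20.0, 65, 42)]
2 [(-14.0, 84, 45), (-13.0, 84, 46), (-15.0, 82, 46), (-12.0, 81, 50)]
3 [(-5.0, 43, 35), (-4.0, 43, 35), (-1.0, 41, 42), (-3.0, 41, 36)]
[[(-19.0, 94, 43), (-18.0, 91, 42), (-17.0, 91, 43), (-16.0, 89, 46)], [(-14.0, 92, 43), (-13.0, 91, 44), (-15.0, 90, 45), (-12.0, 88, 47)], [(-3.0, 77, 41), (-2.0, 76, 42), (-4.0, 76, 41), (-1.0, 74, 44)]]
```

play_rows:
  plan:
    - [[0,0,0],[0,0,1],130]
    - [[-26,26,15],[0,0,0],130]
    - [[-26,26,15],[0,0,0],130]
    - [[-26,26,15],[0,0,0],130]
    - [[-26,26,15],[0,0,0],130]
    - [[-26,26,15],[0,0,0],130]
    - [[0,0,30],[0,0,0],130]
    - [[0,0,30],[0,0,0],130]
    - [[0,0,0],[0,0,0],130]

```text
time: 34.25
ee_pos: [0.5997, 0.1646, 0.1576]
orientation: [[-0.956, 0.293, -0.005], [0.293, 0.956, -0.0], [0.004, -0.002, -1.0]]
wrist_force: [-0.6, -0.0, 0.5]
grip_width: 0.489
grasp_force: 0.0
```

```bash
python3 - <<'E'
from h import *
go(.5975,.170,.073,163)
arc(0,163,88.5,11)
E
```

```text
now [0.5997 0.1646 0.1576] yaw 163.0 w 0.49 | tool shift mm [ 3.4  4.6 84.6] wz -0.0
per row dx -0.45 dy 7.67 wz 6.77
```

play_rows:
  plan:
    - [[3.4,4.6,30],[0,0,0],130]
    - [[0,0,30],[0,0,0],130]
    - [[0,0,15],[0,0,0],130]
    - [[0,0,9.6],[0,0,0],130]
    - [[0,0,0],[0,0,0],130]
    - [[0,0,0],[0,0,0],255]
    - [[0,0,0],[0,0,0],255]
    - [[0,0,0],[0,0,0],255]
    - [[0,0,0],[0,0,0],255]
    - [[0,0,0],[0,0,0],255]

```text
time: 35.5
ee_pos: [0.5994, 0.1702, 0.0762]
orientation: [[-0.956, 0.292, 0.002], [0.292, 0.956, 0.0], [-0.002, 0.001, -1.0]]
wrist_force: [0.5, 0.3, 5.6]
grip_width: 0.182
grasp_force: 59.8
```

play_rows:
  plan:
    - [[0.5,-7.8,0],[0,0,6.8],255]
    - [[0.5,-7.8,0],[0,0,6.8],255]
    - [[0.5,-7.8,0],[0,0,6.8],255]
    - [[0.5,-7.8,0],[0,0,6.8],255]
    - [[0.5,-7.8,0],[0,0,6.8],255]
    - [[0.5,-7.8,0],[0,0,6.8],255]
    - [[0.5,-7.8,0],[0,0,6.8],255]
    - [[0.5,-7.8,0],[0,0,6.8],255]
    - [[0.5,-7.8,0],[0,0,6.8],255]
    - [[0.5,-7.8,0],[0,0,6.8],255]
    - [[0.5,-7.8,0],[0,0,5],255]
    - [[0,0,0],[0,0,0],255]
    - [[0,0,0],[0,0,0],255]

```text
time: 37.12
ee_pos: [0.5344, 0.1222, 0.0762]
orientation: [[-0.002, 1.0, 0.002], [1.0, 0.002, -0.003], [-0.003, 0.002, -1.0]]
wrist_force: [-0.5, -10.0, 6.6]
grip_width: 0.183
grasp_force: 60.6
```

```bash
python3 - <<'E'
from h import *
o=robot.get_obs();print(o["torque"],o["wrist_force"])
go(.5353,.124,.073,90.5)
E
```

```text
[-1.50900809  0.06118469  0.50429006] [-0.50345226 -9.99880936  6.59931728]
now [0.5344 0.1222 0.0762] yaw 90.1 w 0.18 | tool shift mm [1.8 0.9 3.2] wz -0.4
```

play_rows:
  plan:
    - [[0,-1.5,0],[0,0,1],255]
    - [[0,0,0],[0,0,0],255]
    - [[0,0,0],[0,0,0],130]
    - [[0,0,0],[0,0,0],130]
    - [[0,0,0],[0,0,0],130]
    - [[0,0,-15],[0,0,0],130]
    - [[0,0,-35],[0,0,0],130]
    - [[0,0,-40],[0,0,0],130]
    - [[0,0,-40],[0,0,-9.7],130]
    - [[0,0,-40],[0,0,-9.7],130]
    - [[0,0,-40],[0,0,-9.7],130]
    - [[0,0,0],[0,0,-9.7],130]
    - [[0,0,0],[0,0,-9.7],130]
    - [[0,0,0],[0,0,-9.7],130]
    - [[0,0,0],[0,0,-9.7],130]
    - [[0,0,0],[0,0,-9.7],130]
    - [[0,0,0],[0,0,0],130]

```text
time: 39.25
ee_pos: [0.5319, 0.1238, 0.286]
orientation: [[-0.973, 0.233, 0.001], [0.233, 0.973, 0.0], [-0.001, 0.0, -1.0]]
wrist_force: [-1.0, 0.7, -0.4]
grip_width: 0.489
grasp_force: 0.0
```

```bash
python3 - <<'E'
from h import *
go(.5993,.0647,.15,167)
for c in ("wrist","side"):
    p=grab_frame(c); print(c,[lever(p,n) for n in (1,2,3)])
E
```

```text
now [0.5319 0.1238 0.286 ] yaw 166.5 w 0.49 | tool shift mm [-79.2 -41.9 136.1] wz -0.5
wrist [[(-93.0, 141, 65), (-92.0, 141, 65), (-91.0, 139, 64), (-94.0, 134, 70)], [(-15.0, 73, 53), (-16.0, 71, 57), (-14.0, 70, 52), (-13.0, 68, 53)], [(-2.0, 54, 47), (-1.0, 53, 49), (-3.0, 53, 48), (-4.0, 52, 47)]]
side [[(-91.0, 131, 59), (-92.0, 130, 60), (-93.0, 124, 63), (-90.0, 122, 63)], [(-9.0, 50, 52), (-8.0, 49, 51), (-7.0, 48, 51), (-10.0, 47, 52)], [(2.0, 49, 52), (4.0, 48, 53), (1.0, 48, 52), (3.0, 48, 51)]]
```

play_rows:
  plan:
    - [[-26.4,-14,35],[0,0,0],130]
    - [[-26.4,-14,35],[0,0,0],130]
    - [[-26.4,-13.9,35],[0,0,0],130]
    - [[0,0,30],[0,0,0],130]
    - [[0,0,30],[0,0,0],130]
    - [[0,0,25],[0,0,0],130]
    - [[0,0,14],[0,0,0],130]
    - [[0,0,9],[0,0,0],130]
    - [[0,0,0],[0,0,0],130]
    - [[0,0,0],[0,0,0],255]
    - [[0,0,0],[0,0,0],255]
    - [[0,0,0],[0,0,0],255]
    - [[0,0,0],[0,0,0],255]
    - [[0,0,0],[0,0,0],255]

```text
time: 41.1
ee_pos: [0.5999, 0.0648, 0.0731]
orientation: [[-0.973, 0.232, 0.002], [0.232, 0.973, 0.0], [-0.002, 0.001, -1.0]]
wrist_force: [-0.4, 1.3, 6.4]
grip_width: 0.18
grasp_force: 59.7
```

```bash
python3 - <<'E'
from h import *
o=robot.get_obs();d=o["ee_pos"][:2]-AX[2];print(np.hypot(*d),np.degrees(np.arctan2(d[1],d[0])))
go(.5993,.0647,.073,167); arc(0,0,8,1,66)
E
```

```text
0.06550423153296722 -12.796858599700137
now [0.5999 0.0648 0.0731] yaw 166.6 w 0.18 | tool shift mm [ 0.5 -0.2  0.1] wz -0.4
per row dx -0.64 dy -9.19 wz -8.00
```

play_rows:
  plan:
    - [[0.4,-7.05,0],[0,0,6.2],255]
    - [[0.4,-7.05,0],[0,0,6.2],255]
    - [[0.4,-7.05,0],[0,0,6.2],255]
    - [[0.4,-7.05,0],[0,0,6.2],255]
    - [[0.4,-7.05,0],[0,0,6.2],255]
    - [[0,0,0],[0,0,0],255]
    - [[0,0,0],[0,0,0],255]

```text
time: 41.98
ee_pos: [0.5825, 0.034, 0.073]
orientation: [[-0.715, 0.699, 0.0], [0.699, 0.715, -0.0], [-0.001, 0.0, -1.0]]
wrist_force: [-3.6, -0.9, 8.3]
grip_width: 0.186
grasp_force: 60.0
```

```bash
python3 - <<'E'
from h import *
o=robot.get_obs();d=o["ee_pos"][:2]-AX[2];print(np.hypot(*d),np.degrees(np.arctan2(d[1],d[0])),o["torque"])
go(.602,-.0341,.15,177)
E
```

```text
0.0649499975300089 -44.26662770006218 [-0.06019107  0.48028027 -0.08507786]
now [0.5825 0.034  0.073 ] yaw 135.6 w 0.19 | tool shift mm [-61.6 -35.  -77. ] wz -41.4
```

Release, rise, turn to 177 degrees and look over the levers.

play_rows:
  plan:
    - [[0,0,0],[0,0,0],130]
    - [[0,0,0],[0,0,0],130]
    - [[0,0,0],[0,0,0],130]
    - [[0,0,-15],[0,0,0],130]
    - [[0,0,-35],[0,0,0],130]
    - [[0,0,-40],[0,0,-8.3],130]
    - [[0,0,-40],[0,0,-8.3],130]
    - [[0,0,-40],[0,0,-8.3],130]
    - [[0,0,-30],[0,0,-8.3],130]
    - [[0,0,0],[0,0,-8.2],130]
    - [[0,0,0],[0,0,0],130]

```text
time: 43.35
ee_pos: [0.5824, 0.0342, 0.273]
orientation: [[-0.999, 0.053, 0.001], [0.053, 0.999, -0.0], [-0.001, -0.0, -1.0]]
wrist_force: [0.5, -0.0, -0.2]
grip_width: 0.491
grasp_force: 0.0
```

```bash
python3 - <<'E'
from h import *
go(.602,-.0341,.073,177)
p=grab_frame("side"); print([lever(p,n) for n in (1,2,3)])
p=grab_frame("wrist"); print([lever(p,n) for n in (1,2,3)])
E
```

```text
now [0.5824 0.0342 0.273 ] yaw 177.0 w 0.49 | tool shift mm [-23.  -67.2 200.1] wz -0.0
[[(-91.0, 130, 59), (-92.0, 130, 60), (-93.0, 124, 64), (-90.0, 122, 63)], [(-43.0, 81, 49), (-44.0, 72, 57), (-42.0, 71, 50), (-45.0, 70, 59)], [(2.0, 54, 53), (3.0, 53, 52), (1.0, 53, 53), (4.0, 53, 53)]]
[[(-90.0, 126, 70), (-92.0, 125, 72), (-91.0, 124, 72), (-93.0, 122, 74)], [(-47.0, 106, 63), (-44.0, 105, 62), (-45.0, 103, 63), (-46.0, 103, 62)], [(-4.0, 73, 56), (-5.0, 72, 57), (-3.0, 71, 57), (-2.0, 70, 57)]]
```

play_rows:
  plan:
    - [[-11.5,-33.6,30],[0,0,0],130]
    - [[-11.5,-33.6,30],[0,0,0],130]
    - [[0,0,35],[0,0,0],130]
    - [[0,0,35],[0,0,0],130]
    - [[0,0,30],[0,0,0],130]
    - [[0,0,25],[0,0,0],130]
    - [[0,0,15],[0,0,0],130]
    - [[0,0,0],[0,0,0],130]
    - [[0,0,0],[0,0,0],255]
    - [[0,0,0],[0,0,0],255]
    - [[0,0,0],[0,0,0],255]
    - [[0,0,0],[0,0,0],255]
    - [[0,0,0],[0,0,0],255]

```text
time: 45.08
ee_pos: [0.6026, -0.0339, 0.0733]
orientation: [[-0.999, 0.053, 0.002], [0.053, 0.999, 0.0], [-0.002, 0.0, -1.0]]
wrist_force: [-0.7, 2.3, 6.5]
grip_width: 0.183
grasp_force: 58.9
```

```bash
python3 - <<'E'
from h import *
o=robot.get_obs();d=o["ee_pos"][:2]-AX[3];print(np.hypot(*d),np.degrees(np.arctan2(d[1],d[0])))
go(.602,-.0341,.073,177); arc(0,0,7,1,65)
E
```

```text
0.06554641677977432 -2.799339204936808
now [ 0.6026 -0.0339  0.0733] yaw 177.0 w 0.18 | tool shift mm [ 0.6 -0.2  0.3] wz -0.0
per row dx -0.48 dy -7.92 wz -7.00
```

177 → 135.5: 41.5° = 6 × 6.9°.

play_rows:
  plan:
    - [[0.5,-7.85,0],[0,0,6.9],255]
    - [[0.5,-7.85,0],[0,0,6.9],255]
    - [[0.5,-7.85,0],[0,0,6.9],255]
    - [[0.5,-7.85,0],[0,0,6.9],255]
    - [[0.5,-7.85,0],[0,0,6.9],255]
    - [[0.5,-7.85,0],[0,0,6.9],255]
    - [[0,0,0],[0,0,0],255]
    - [[0,0,0],[0,0,0],255]
    - [[0,0,0],[0,0,0],130]
    - [[0,0,0],[0,0,0],130]
    - [[0,0,0],[0,0,0],130]
    - [[0,0,-15],[0,0,0],130]
    - [[0,0,-35],[0,0,0],130]
    - [[0,0,-40],[0,0,0],130]
    - [[0,0,-40],[0,0,0],130]
    - [[0,0,-40],[0,0,0],130]
    - [[0,0,-40],[0,0,0],130]
    - [[30,20,-40],[0,0,0],130]
    - [[30,20,0],[0,0,0],130]
    - [[0,0,0],[0,0,0],130]

```text
time: 47.58
ee_pos: [0.5679, -0.004, 0.3237]
orientation: [[-0.717, 0.697, 0.002], [0.697, 0.717, -0.0], [-0.002, 0.001, -1.0]]
wrist_force: [0.1, -0.1, -0.5]
grip_width: 0.491
grasp_force: 0.0
```

```bash
python3 - <<'E'
from h import *
import pickle
go(.52,.3475,.2,90.5)
p=grab_frame("side"); print([lever(p,n) for n in (1,2,3)])
w=grab_frame("wrist"); print([lever(w,n) for n in (1,2,3)]); pickle.dump((p,w),open("w10.pkl","wb"))
for q in (p,w):
    for r in models.cut_out(q,"block_a_centre"): print(np.round(r["centre"]),r["confidence"],at(q,r["centre"],.05).round(3),r["mask"].sum())
# orange dot centres on block tops, z=.070
for n,q in (("side",p),("wrist",w)):
    h=cv2.cvtColor(q["img"],cv2.COLOR_BGR2HSV);m=cv2.inRange(h,(8,120,90),(28,255,255))
    k,l,st,c=cv2.connectedComponentsWithStats(m)
    for i in range(1,k):
        X=at(q,c[i],.070)
        if st[i,4]>6 and .39<X[0]<.49 and -.32<X[1]<.25: print(n,"dot",c[i].round(1),st[i,4],X.round(4))
E
```

```text
now [ 0.5679 -0.004   0.3237] yaw 135.8 w 0.49 | tool shift mm [279.6 218.4 123.6] wz 45.3
[[(-91.0, 130, 59), (-92.0, 130, 60), (-93.0, 124, 63), (-90.0, 122, 63)], [(-43.0, 81, 51), (-44.0, 72, 59), (-42.0, 71, 51), (-41.0, 71, 50)], [(-45.0, 55, 54), (-44.0, 54, 53), (-43.0, 52, 52), (-42.0, 50, 53)]]
[[(-90.0, 130, 58), (-92.0, 129, 59), (-91.0, 128, 59), (-93.0, 123, 66)], [(-46.0, 103, 57), (-47.0, 100, 60), (-44.0, 99, 58), (-45.0, 99, 58)], [(-44.0, 65, 49), (-45.0, 64, 49), (-43.0, 64, 52), (-46.0, 62, 49)]]
[376. 203.] 0.87 [ 0.438 -0.022  0.05 ] 541
[341. 284.] 0.75 [0.515 0.291 0.05 ] 284
[237. 108.] 0.79 [ 0.434 -0.027  0.05 ] 2565
[289. 200.] 0.68 [ 0.57 -0.07  0.05] 890
side dot [383.4 160.4] 20 [ 0.4194 -0.219   0.07  ]
wrist dot [168.6 125.9] 3000 [ 0.3903 -0.1032  0.07  ]
wrist dot [292.9  44.3] 75 [0.4365 0.0779 0.07  ]
wrist dot [235.5  96.8] 11 [ 0.4274 -0.0154  0.07  ]
wrist dot [232.8 111.9] 62 [ 0.4369 -0.0313  0.07  ]
wrist dot [249.8 111. ] 9 [ 0.4512 -0.0152  0.07  ]
wrist dot [186.3 139.5] 13 [ 0.417  -0.1006  0.07  ]
wrist dot [170.3 157. ] 101 [ 0.4162 -0.1337  0.07  ]
wrist dot [178.1 147.8] 9 [ 0.4161 -0.1167  0.07  ]
wrist dot [190.8 148.1] 8 [ 0.428  -0.1052  0.07  ]
wrist dot [191.3 152.4] 11 [ 0.4319 -0.109   0.07  ]
wrist dot [180.8 176.8] 714 [ 0.4424 -0.1451  0.07  ]
wrist dot [153.4 161.1] 18 [ 0.4037 -0.1541  0.07  ]
wrist dot [175.2 161.9] 9 [ 0.4248 -0.1342  0.07  ]
wrist dot [147.1 171.5] 26 [ 0.4062 -0.1717  0.07  ]
wrist dot [212.1 177.5] 15 [ 0.4726 -0.1155  0.07  ]
wrist dot [138.6 181.2] 13 [ 0.406  -0.1908  0.07  ]
wrist dot [131.8 192.3] 9 [ 0.4086 -0.2106  0.07  ]
wrist dot [185.3 192.6] 7 [ 0.4603 -0.1582  0.07  ]
wrist dot [177.4 197.8] 17 [ 0.4574 -0.1719  0.07  ]
wrist dot [115.6 207. ] 9 [ 0.405  -0.2445  0.07  ]
```

play_rows:
  plan:
    - [[0,0,0],[0,0,9],130]
    - [[0,0,0],[0,0,9],130]
    - [[0,0,0],[0,0,9],130]
    - [[0,0,0],[0,0,9],130]
    - [[0,0,0],[0,0,9.3],130]
    - [[35,-4.5,6],[0,0,0],130]
    - [[35,-4.5,6],[0,0,0],130]
    - [[35,-4.5,6],[0,0,0],130]
    - [[35,-4.5,6],[0,0,0],130]
    - [[35,-4.5,6],[0,0,0],130]
    - [[35,-4.5,6],[0,0,0],130]
    - [[35,-4.5,6],[0,0,0],130]
    - [[35,-4.5,6],[0,0,0],130]
    - [[35,-4.5,6],[0,0,0],130]
    - [[35,-4.5,6],[0,0,0],130]
    - [[0,0,0],[0,0,0],130]
    - [[0,0,0],[0,0,0],130]

```text
time: 49.9
ee_pos: [0.5219, 0.3429, 0.262]
orientation: [[-0.005, 1.0, -0.0], [1.0, 0.005, -0.0], [-0.0, -0.0, -1.0]]
wrist_force: [1.1, 0.5, 0.1]
grip_width: 0.49
grasp_force: 0.0
```

```bash
python3 - <<'E'
from h import *
go(.5195,.3475,.073,90.5)
p=grab_frame("wrist")
g=p["img"].max(2);w=np.array([at(p,(u,v),.092)[:2] for v,u in np.argwhere(g<45)])
k=w[(abs(w[:,0]-.52)<.025)&(w[:,1]>.3)&(w[:,1]<.39)];print(len(k),k.mean(0) if len(k) else 0,k.min(0),k.max(0))
E
```

```text
now [0.5219 0.3429 0.262 ] yaw 90.3 w 0.49 | tool shift mm [  4.7  -2.3 189. ] wz -0.2
45 [0.51776512 0.35151998] [0.50914251 0.32146376] [0.52409877 0.37489843]
```

play_rows:
  plan:
    - [[4.7,-3.8,30],[0,0,0],130]
    - [[0,0,35],[0,0,0],130]
    - [[0,0,35],[0,0,0],130]
    - [[0,0,35],[0,0,0],130]
    - [[0,0,30],[0,0,0],130]
    - [[0,0,15],[0,0,0],130]
    - [[0,0,9],[0,0,0],130]
    - [[0,0,0],[0,0,0],130]
    - [[0,0,0],[0,0,0],255]
    - [[0,0,0],[0,0,0],255]
    - [[0,0,0],[0,0,0],255]
    - [[0,0,0],[0,0,0],255]
    - [[0,0,0],[0,0,0],255]

```text
time: 51.58
ee_pos: [0.5168, 0.3488, 0.0743]
orientation: [[-0.006, 1.0, -0.001], [1.0, 0.006, -0.0], [-0.0, -0.001, -1.0]]
wrist_force: [-7.4, -1.4, 6.1]
grip_width: 0.18
grasp_force: 58.7
```

play_rows:
  plan:
    - [[-0.5,-8,0],[0,0,-7],255]
    - [[-0.5,-8,0],[0,0,-7],255]
    - [[-0.5,-8,0],[0,0,-7],255]
    - [[-0.5,-8,0],[0,0,-7],255]
    - [[-0.5,-8,0],[0,0,-7],255]
    - [[-0.5,-8,0],[0,0,-7],255]
    - [[-0.5,-8,0],[0,0,-7],255]
    - [[-0.5,-8,0],[0,0,-7],255]
    - [[-0.5,-8,0],[0,0,-7],255]
    - [[-0.5,-8,0],[0,0,-7],255]
    - [[-0.5,-8,0],[0,0,-7],255]
    - [[-0.5,-8,0],[0,0,-7],255]
    - [[-0.5,-8,0],[0,0,-7],255]
    - [[0,0,0],[0,0,0],255]
    - [[0,0,0],[0,0,0],255]

```text
time: 53.45
ee_pos: [0.4544, 0.2845, 0.0745]
orientation: [[-1.0, -0.022, 0.007], [-0.022, 1.0, 0.007], [-0.007, 0.007, -1.0]]
wrist_force: [7.9, 19.9, -6.8]
grip_width: 0.182
grasp_force: 59.7
```

```bash
python3 - <<'E'
from h import *
go(.455,.282,.2,180.5);print(robot.get_obs()["torque"])
E
```

```text
now [0.4544 0.2845 0.0745] yaw -178.8 w 0.18 | tool shift mm [  -1.4   -1.6 -125.5] wz 0.7
[ 3.05935686 -1.08118302 -0.23970651]
```

play_rows:
  plan:
    - [[0,-1,0],[0,0,0],255]
    - [[0,0,0],[0,0,0],255]
    - [[0,0,0],[0,0,0],130]
    - [[0,0,0],[0,0,0],130]
    - [[0,0,0],[0,0,0],130]
    - [[0,0,-15],[0,0,0],130]
    - [[0,0,-35],[0,0,0],130]
    - [[0,0,-40],[0,0,0],130]
    - [[0,0,-40],[0,0,0],130]
    - [[0,0,-40],[0,0,0],130]
    - [[0,-20,-40],[0,0,0],130]
    - [[0,-30,-40],[0,0,0],130]
    - [[0,-30,0],[0,0,0],130]
    - [[0,0,0],[0,0,0],130]
    - [[0,0,0],[0,0,0],130]

```text
time: 55.32
ee_pos: [0.454, 0.2007, 0.3235]
orientation: [[-1.0, -0.023, 0.0], [-0.023, 1.0, 0.0], [-0.0, 0.0, -1.0]]
wrist_force: [0.4, 0.8, 0.0]
grip_width: 0.486
grasp_force: 0.0
```

```bash
python3 - <<'E'
from h import *
go(.455,.282,.3)
for n in ("wrist","side"):
    p=grab_frame(n); print(n,[lever(p,k)[:2] for k in (1,2,3)])
    g=p["img"].max(2);w=np.array([at(p,(u,v),.092)[:2] for v,u in np.argwhere(g<50) if v<330])
    k=w[(abs(w[:,1]-.285)<.025)&(w[:,0]>.422)&(w[:,0]<.49)]
    if len(k)>5: print(len(k),k.mean(0),k.min(0),k.max(0),np.degrees(np.arctan(np.polyfit(k[:,0],k[:,1],1)[0])))
    h=cv2.cvtColor(p["img"],cv2.COLOR_BGR2HSV);m=cv2.inRange(h,(8,120,90),(28,255,255))
    _,_,st,c=cv2.connectedComponentsWithStats(m)
    for i in range(1,len(c)):
        X=at(p,c[i],.070)
        if min(np.hypot(X[0]-.437,X[1]-.079),np.hypot(X[0]-.437,X[1]+.0305))<.015: print("dot",X.round(4),st[i,4])
    b=models.recognise(p,"block_a_centre");print([(np.round(r["centre"]),round(r["confidence"],2),at(p,r["centre"],.05).round(3)) for r in b])
E
```

```text
now [0.454  0.2007 0.3235] yaw -178.7 w 0.49 | tool shift mm [-2.8 81.2 23.5] 
wrist [[(-94.0, 95, 62), (-95.0, 94, 67)], [(-45.0, 85, 52), (-46.0, 84, 52)], [(-46.0, 82, 42), (-47.0, 81, 45)]]
99 [0.45400253 0.28227003] [0.42837377 0.27539873] [0.48141705 0.29136599] 1.7311405711004781
dot [ 0.4367 -0.0338  0.07  ] 55
dot [0.4368 0.0775 0.07  ] 55
[(array([157., 145.]), 0.92, array([ 0.426, -0.024,  0.05 ])), (array([135., 249.]), 0.15, array([ 0.585, -0.081,  0.05 ]))]
side [[(-91.0, 130, 59), (-92.0, 130, 60)], [(-43.0, 81, 51), (-44.0, 72, 59)], [(-45.0, 55, 54), (-44.0, 54, 53)]]
95 [0.45408341 0.28757239] [0.4305303  0.27873569] [0.47759469 0.29740897] 3.6753395303946017
dot [ 0.4358 -0.0325  0.07  ] 5
dot [0.4364 0.0783 0.07  ] 7
[]
```

```bash
python3 -c "
from h import *
print(robot.sign_off())"
```

```text
the job is handed in; nothing more can be done
None
```

I handed the job in at about 55 s; no verdict came back, but my last camera and force readings fit the goal: both blocks on the bench are pressed flush into the middle and right pockets, their valves are about half open, the left valve is shut, and the main valve was opened last and is at its open stop.

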